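# Load the payload carrier and hang it on the spring balancer

### The job

Slide each steel weight plate in the green rack over the edge of the rack to get hold of it, lift it clear and set it flat over the red post of the yellow carrier. When every plate is on, hang the carrier by its two side pins in the two hooks of the spring-balanced arm, let the arm sink gently under the load, and let go only once it has settled, so that it neither drops nor bounces. Leave the paint bottles standing where they are.

Things in the scene. Friction and masses are not known exactly. Their poses are not given: they have to be found in the camera images.
- rack: Fixed green block, 170 mm in x by 258 in y by 50 high, origin at the centre of its underside. On top four lanes run along x between five white ribs (10 wide, 10 high): centres at y = -93, -31, 31, 93 mm, floor at z = 50, 52 wide, open at both ends. Plates are slid over the front edge, x = -85, towards the robot.
- plate1: Steel plate, blue stripe at each end, 90 mm (x) by 48 (y) by 5 thick, 145 g, 24 mm square hole in the middle; origin mid-underside. Starts flat along lane y = -93, front end 5 to 35 mm behind the edge; no room for fingers beside it there. Slides when pushed on its far end. Overhanging 35 mm (tips off beyond 45) its long sides can be pinched, 48 apart. May be absent.
- plate2: Steel plate, blue stripe at each end, 90 mm (x) by 48 (y) by 5 thick, 145 g, 24 mm square hole in the middle; origin mid-underside. Starts flat along lane y = -31, front end 5 to 35 mm behind the edge; no room for fingers beside it there. Slides when pushed on its far end. Overhanging 35 mm (tips off beyond 45) its long sides can be pinched, 48 apart. May be absent.
- plate3: Steel plate, blue stripe at each end, 90 mm (x) by 48 (y) by 5 thick, 145 g, 24 mm square hole in the middle; origin mid-underside. Starts flat along lane y = 31, front end 5 to 35 mm behind the edge; no room for fingers beside it there. Slides when pushed on its far end. Overhanging 35 mm (tips off beyond 45) its long sides can be pinched, 48 apart. May be absent.
- plate4: Steel plate, blue stripe at each end, 90 mm (x) by 48 (y) by 5 thick, 145 g, 24 mm square hole in the middle; origin mid-underside. Starts flat along lane y = 93, front end 5 to 35 mm behind the edge; no room for fingers beside it there. Slides when pushed on its far end. Overhanging 35 mm (tips off beyond 45) its long sides can be pinched, 48 apart. May be absent.
- carrier: Loose yellow carrier, 220 g, same either way round; origin at the centre of its underside, z up. Cross foot 18 mm (x) by 126 (y), 6 high. At y = +/-60 uprights (16 in x, 6 thick, 80 high), each with a 10 mm thick pin pointing outwards along y at z = 75, free from y = 63 to 92, then a black end knob to 97. In total 194 mm wide.
- carrier_floor (a point): On the carrier, centre of the top of its raised floor, z = 30 mm: 80 mm long (x), 36 wide (y), so a 48 wide plate laid along x overhangs 6 mm each side, with room for fingertips below, clear of the cross foot. The plates stack here, over the post. The pedestal under it is narrower than the floor.
- carrier_post (a point): Tip of the carrier's red post, on its axis, 84 mm above its underside. 12 mm square with sides along the carrier's x and y, the last 6 mm only 7 mm square. Plates go over it from above, and the carrier is lifted by it, above the plates: four plates reach up to 34 mm below the tip.
- carrier_pins (a point): Point midway between the carrier's two pins on their common axis (along y), 75 mm above the carrier's underside. Axes as the carrier.
- balancer_base: Fixed stand of the spring balancer, an aluminium post on a dark foot, origin on the bench under the beam's pivot, which is 210 mm up; the beam points along its -x.
- hook_seat (a point): Midway between the two hooks on the moving yellow beam, 300 mm from its pivot; the pins' axis comes to rest here. The beam points along this point's -x, the pins' line is its y. Hooks at y = +/-77 mm, 8 mm bar: troughs open upwards, bar ends 16 mm above the seated pin axis, 44 mm between lips.
- yoke_bar (a point): Middle of the crossbar (12 mm thick) that carries the hooks, 95 mm from hook_seat towards the pivot. From it the two hook bars run forward at y = +/-77 mm, 146 mm free between them; the carrier's uprights pass between. Nothing in the way in front (-x), above or below.
- balancer (a joint): Pitch of the beam, rad: 0 at its upper stop (beam 0.15 rad up, hook_seat 255 mm above the bench), where a spring holds it while empty; grows as it sinks, stop at 0.5. About 1 Nm starts it, 5 Nm per rad more, lightly damped: settles near 0.2 with 3 plates, 0.28 with 4 (60 and 85 mm lower). Let go before the spring carries the load, it drops and bounces.
- bottle_pink: Bystander: small closed pink paint bottle with a white cap, 38 mm across, 62 mm high, origin at the centre of its underside. To be left standing in place.
- bottle_orange: Bystander: small closed orange paint bottle with a white cap, 38 mm across, 62 mm high, origin at the centre of its underside. To be left standing in place.
- bottle_blue: Bystander: small closed blue paint bottle with a white cap, 38 mm across, 62 mm high, origin at the centre of its underside. To be left standing in place.
- bottle_brown: Bystander: small closed brown paint bottle with a white cap, 38 mm across, 62 mm high, origin at the centre of its underside. To be left standing in place.
There are look-alikes about, which are no part of the job. What is shaped like the plate4 but orange or turquoise is not meant. What is shaped like the plate2 but orange or purple is not meant.

How it is judged (in metres and radians):
On the way, in this order (a step that is already met when the one before it is completed fails the run):
1. every plate present lies flat over the post on the carrier (x of plate1 in the frame of carrier between -0.014 and 0.014 m and y of plate1 in the frame of carrier between -0.014 and 0.014 m and z of plate1 in the frame of carrier between 0.022 and 0.054 m and angle between the z axis of each of plate1, plate2, plate3, plate4 and the z axis of carrier, either way round below 0.15 rad and x of plate2 in the frame of carrier between -0.014 and 0.014 m and y of plate2 in the frame of carrier between -0.014 and 0.014 m and z of plate2 in the frame of carrier between 0.022 and 0.054 m and x of plate3 in the frame of carrier between -0.014 and 0.014 m and y of plate3 in the frame of carrier between -0.014 and 0.014 m and z of plate3 in the frame of carrier between 0.022 and 0.054 m and x of plate4 in the frame of carrier between -0.014 and 0.014 m and y of plate4 in the frame of carrier between -0.014 and 0.014 m and z of plate4 in the frame of carrier between 0.022 and 0.054 m), for 0.2 s.
2. the loaded carrier hangs by its pins in the hooks and the arm has sunk (all of step 1 and distance between carrier_pins and hook_seat below 0.014 m and angle between the y axis of carrier and the y axis of hook_seat, either way round below 0.12 rad and angle between carrier's own z axis and vertical below 0.25 rad and value of joint balancer above 0.06 rad), for 0.2 s.
At the end, for the whole second after the job is handed in: Every plate present is over the carrier's post (centre within 14 mm of it either way, flat within 0.15 rad), the carrier hangs with its pin axis within 14 mm of the hook seat and 0.12 rad of its line, upright within 0.25 rad, the arm has sunk by more than 0.06 rad, and arm and carrier are at rest (all of step 2 and linear speed of carrier below 0.05 m/s and angular speed of carrier below 0.6 rad/s and velocity of joint balancer between -0.05 and 0.05 rad/s); the robot touches nothing.
It fails at once if the balancer arm drops or bounces (turns faster than 0.8 rad/s) (velocity of joint balancer above 0.8 rad/s or velocity of joint balancer below -0.8 rad/s).
It fails at once if a paint bottle is knocked over or pushed more than 30 mm (angle between any of bottle_pink, bottle_orange, bottle_blue, bottle_brown's own z axis and vertical above 0.5 rad or distance of any of bottle_pink, bottle_orange, bottle_blue, bottle_brown from where it was at the start of the episode above 0.03 m).
Of plate1, plate2, plate3, plate4 only 3 to 4 are there at a start; the rules pass over those that are not, and their reading is None.
At some moment in a run one of carrier may be knocked a few centimetres aside while the robot is not near it.
It also fails if it takes over 210 s, if anything falls off the work surface, if the arm or the gripper's body presses on something with over 40 N, if the wrist force passes 120 N, or if a joint passes its speed limit or range.

### The arm

A 6-joint arm with a two-finger parallel gripper is mounted at the origin on the work surface. World frame = base frame: x ahead of the robot, y to its left, z up, the work surface at z = 0. Lengths are in m, angles in degrees, forces in N, time in s.
With the tool pointing down it reaches from about 0.3 to 0.75 m from the base axis. Payload 8.5 kg.
Tool frame: the origin (TCP) lies at the very end of the fingers, on their centre line; the grasp point (between the pads) lies 19 mm behind it (env.pinch_z is the distance from the TCP to the grasp point, in m); z points along the fingers, y is the line along which they close (so a half turn about z gives the same grasp; the last joint's range is limited). The gripper opens to 85 mm and grips with 20 to 120 N. Pads are 22 mm wide; open, the fingers measure 114 mm over their backs; the gripper's body (76 mm by 85 mm) begins 54 mm behind the grasp point. The pads swing forward as they close: fully open they stand 13 mm farther back than shut.
Start: joints at [58.195, 21.807, 74.336, -0, 83.858, -12.336], TCP at [0.183, 0.519, 0.206] pointing down, gripper open.
Joint ranges: [-178.18, 178.18], [-50.72, 133.34], [12.68, 142.11], [-81.47, 261.47], [9.98, 163.14], [-165.26, 165.26]. Speed limits (degrees/s): [136.94, 136.94, 180, 180, 180, 180].

### API

Orientations are given as a 3x3 rotation matrix whose columns are the frame's x, y, z axes.
In Python, from rig import env, viewer gives the robot as it stands.
- The arm moves only by the tool drive_tool, never from a script. Its argument "series" is a list of rows, each a list of 3 entries, a list of its own where there are three numbers: the shift along the tool's x, y, z in m, then the turn about the tool's z in degrees, then the finger opening in m, from 0 to 0.0854. A call has 1 to 20 rows; each row is the pose to reach, as a shift and turn from the pose commanded when the call began, along the tool's axes at that moment; what a row does not reach only later rows make up. A row lasts 1/10 s, in which the tool goes at most 50 mm and 8.59 degrees, less where a joint would pass 70% of its speed; a pose out of reach is approached as far as the arm can. A call with a gripper value outside its range is refused whole. The fingers move at their own pace and stop on an object; "newtons" is the grip in N (left out, the last holds). Time passes only in rows, so rows that repeat a pose let the fingers close. It gives the time, the measured TCP pose, the force, the opening and the grip force at its end, in the units of the state.
- env.observe(): the state, without advancing time (a new reading comes with each control period).
- viewer.get_image(name): name is "scene" or "top" or "wrist"; returns a dict with "img" (480x640x3 uint8, red, green, blue), "depth" (480x640 float32, m along the optical axis (not along the pixel's ray), 0 where there is no reading), "camera_matrix" (3x3 intrinsics, pixels), "rvec" (rotation vector, rad) and "tvec" (3), from world to camera coordinates, as OpenCV has them. Camera axes: x right, y down, z forward; pixel columns grow to the right and rows downward; lengths in m; the calibration is good to about 2 mm. The wrist camera is an equidistant fisheye: a pixel r from the principal point sees the ray r / f radians off the axis. A picture is of the moment at which its call begins.
- env.close_job(): hands the job in; it is judged then, once.
The state is a dict: "time_s": time; "q": joint angles; "qvel": joint speeds; "joint_efforts": joint torques, N m; "position": TCP position; "tool_rot": TCP orientation; "ft_force": force on the tool from outside, world axes, zero at the start; "wrist_torque": the same for the moment, N m; "grip_width": finger opening in m; "gripper_force": force on a finger pad.
Only numpy, scipy, OpenCV 4.12 (cv2) and the standard library are available. Lean on these libraries where they do the work, as an engineer would, in place of code of your own. Each camera call takes 0.05 s, during which the arm holds its last target. There are 200 camera calls.

## Working session

There is one attempt and no reset: what is moved stays moved. The work goes in short steps, Python scripts to look and compute and a tool call to move; the robot and the scene stay as the last step left them, time stands still between calls to the robot, and variables do not carry over. Pictures are saved under pics/ and viewed, at most 14 in all, crops included, and the job is handed in when it is done.

Besides the shell and the picture viewer there is one more tool, called after ">>>" as name([rows], argument=value, ...), one row to a line, values as JSON. drive_tool: Moves the arm, as the interface text tells. Its arguments: {"type":"object","properties":{"series":{"type":"array"},"newtons":{"type":"number"}},"required":["series"]}

```bash
ls; mkdir -p pics; cat > h.py <<'E'
import numpy as np, cv2
from rig import env, viewer
def pts(c):
    d=c["depth"]; K=c["camera_matrix"]; R=cv2.Rodrigues(np.array(c["rvec"],float))[0]
    v,u=np.mgrid[:480,:640]
    P=np.stack([(u-K[0][2])/K[0][0]*d,(v-K[1][2])/K[1][1]*d,d],-1)
    W=(P-np.array(c["tvec"]).ravel())@R
    W[d==0]=np.nan
    return W
def save(n,img,s=1): cv2.imwrite("pics/"+n,cv2.resize(img[:,:,::-1],None,fx=s,fy=s,interpolation=cv2.INTER_CUBIC))
E
python3 - <<'E'
from h import *
for n in("scene","top"):
    c=viewer.get_image(n); save(n+"0.png",c["img"],1.25); np.savez("%s0.npz"%n,img=c["img"],W=pts(c))
    R=cv2.Rodrigues(np.array(c["rvec"],float))[0]; print(n,c["camera_matrix"],-R.T@np.array(c["tvec"]).ravel())
s=env.observe(); print(s, env.pinch_z)
E
```

```text
pics
scene [[472.90397807   0.         318.09737   ]
 [  0.         472.90397807 238.14167313]
 [  0.           0.           1.        ]] [1.36460006 0.04924752 0.93607824]
top [[463.57991179   0.         319.50920935]
 [  0.         463.57991179 242.91286585]
 [  0.           0.           1.        ]] [0.29834119 0.08867955 1.37457278]
{'time_s': 0.1, 'q': array([ 5.81959044e+01,  2.18359360e+01,  7.43818800e+01, -1.10598603e-04,
        8.38586030e+01, -1.23366039e+01]), 'qvel': array([ 0.06752278, -0.1179065 , -0.12043066, -0.01153944, -0.08826099,
       -0.01633429]), 'joint_efforts': array([ 4.51784013e-03, -4.49215364e+01, -2.31659013e+01, -4.37182382e-05,
        3.57108824e-03,  4.95522556e-05]), 'position': array([0.18313854, 0.51827721, 0.20527609]), 'tool_rot': array([[-9.42830704e-01,  3.33271319e-01, -7.01283876e-04],
       [ 3.33271936e-01,  9.42830064e-01, -1.13451629e-03],
       [ 2.83089781e-04, -1.30337503e-03, -9.99999111e-01]]), 'ft_force': array([-0.36391431, -0.5083932 ,  0.67553519]), 'wrist_torque': array([-0.00968047, -0.02938208,  0.03831956]), 'gripper_force': 0.0, 'grip_width': 0.08551893886113282} 0.0187
```

View pics/top0.png

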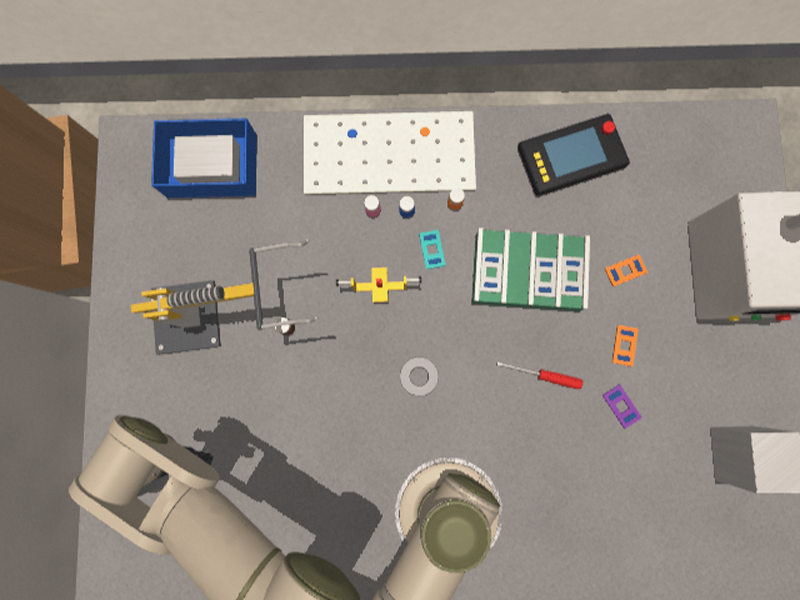

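View pics/scene0.png

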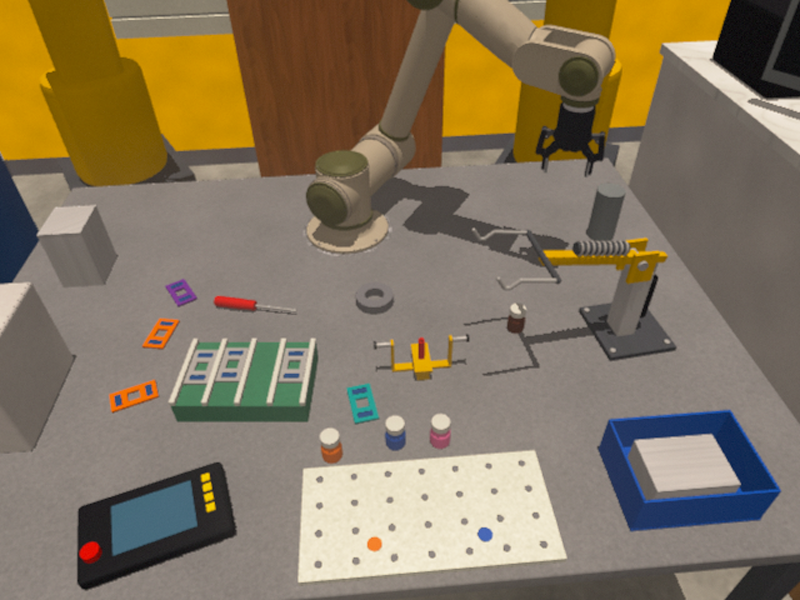

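Top picture (800x600 px): three grey plates with blue stripes sit in the rack at (491,272), (546,278) and (573,274), so lane y=+31 is empty. The look-alikes are turquoise (431,249), orange (627,269) and (625,345), and purple (621,406). They all lie outside the rack, so they don't count. The carrier is at (380,284), the hooks at about (285,285), and the brown bottle stands below the hooks at (287,326).

```bash
cat > m.py <<'E'
from h import *
import sys
def rect(W,m,name):
    p=W[m]; p=p[~np.isnan(p).any(1)]
    if len(p)<5: print(name,len(p));return
    r=cv2.minAreaRect((p[:,:2]*1000).astype(np.float32)); print(name,len(p),np.round(r[0],1),np.round(r[1],1),round(r[2],1),"med",np.round(np.median(p,0)*1000,1),"z",np.round(np.percentile(p[:,2],[2,98])*1000))
E
python3 - <<'E'
from m import *
for n in("top","scene"):
    z=np.load(n+"0.npz");img=z["img"];W=z["W"]; H=cv2.cvtColor(img,cv2.COLOR_RGB2HSV);h,s,v=[H[...,i].astype(int) for i in range(3)]
    x,y,zz=W[...,0],W[...,1],W[...,2]
    print(n)
    # rack
    g=(h>60)&(h<85)&(s>80)&(zz>.03)
    g=g|((zz>.052)&(zz<.067)&(x>.35)&(x<.65)&(y<-.0)&(y>-.32)&(s<60)&(v>150))
    rect(W,g&(y<0.02)&(y>-.35),"rack")
    b=(h>100)&(h<130)&(s>80)&(zz>.04)&(zz<.07)&(y<0.02)&(y>-.35)
    k,l,st,c=cv2.connectedComponentsWithStats(b.astype(np.uint8))
    for i in range(1,k):
        if st[i,4]>5: rect(W,l==i,"stripe")
    yl=(h>20)&(h<34)&(s>130)&(y<.25)&(y>0)&(x>.3)&(x<.65)
    rect(W,yl,"carrier yellow"); rect(W,yl&(zz<.012),"foot"); rect(W,yl&(zz>.02)&(zz<.04),"floor")
    r=((h<6)|(h>174))&(s>150)&(zz>.03)&(zz<.1)&(y<.25)&(y>0)&(x>.3)&(x<.65)
    rect(W,r,"post")
    rect(W,(zz>.055)&(zz<.09)&(y<.25)&(y>0.02)&(x>.3)&(x<.6),"pins")
    rect(W,(zz>.17)&(zz<.3)&(y<.45)&(y>0.1)&(x>.3)&(x<.7)&(s<60),"hooks")
    rect(W,(zz>.17)&(zz<.3)&(y<.7)&(y>0.3)&(x>.3)&(x<.7)&(h>18)&(h<34)&(s>120),"beam")
    for nm,(a,bb) in dict(p=(155,175),o=(8,16)).items(): pass
    cap=(s<40)&(v>150)&(zz>.05)&(zz<.07)&(y>0)&(x>.3)&(x<.75)
    k,l,st,c=cv2.connectedComponentsWithStats(cap.astype(np.uint8))
    for i in range(1,k):
        if st[i,4]>15: rect(W,l==i,"cap")
E
```

```text
top
rack 4086 [ 553.4 -202.4] [250.9 171.4] 84.6 med [ 551.9 -195.4   52.3] z [43. 63.]
stripe 36 [ 574.7 -114.2] [29.2  9.7] 85.2 med [ 574.6 -117.3   54.7] z [51. 60.]
stripe 34 [ 561.6 -301.5] [29.1  9.5] 81.3 med [ 561.9 -301.3   54.4] z [50. 60.]
stripe 30 [ 560.5 -239.7] [27.1  7.6] 89.2 med [ 560.7 -239.9   53.9] z [48. 58.]
stripe 34 [ 514.7 -109.1] [28.5  9.8] 75.6 med [ 513.9 -109.1   55.1] z [50. 60.]
stripe 34 [ 501.7 -296.7] [28.2  8.8] 87.7 med [ 500.7 -294.7   54.8] z [50. 59.]
stripe 38 [ 500.7 -232.8] [27.   9.3] 86.4 med [ 500.5 -232.9   54.6] z [50. 61.]
carrier yellow 487 [526.2 147.1] [107.6  81.8] 56.5 med [525.9 148.   27.8] z [ 1. 81.]
foot 157 [534.9 148.5] [117.5  33.2] 89.7 med [526.8 167.4   5.4] z [-3. 10.]
floor 297 [520.3 149.2] [88.7 87.6] 45.2 med [523.6 147.8  29.6] z [24. 35.]
post 20 [526.2 148. ] [ 9.4 10.1] 87.0 med [522.3 147.5  76.6] z [45. 86.]
pins 145 [526.6 148. ] [ 16.4 191.2] 0.2 med [526.2 147.1  78.7] z [58. 86.]
hooks 627 [490.7 357.6] [164.4 186.6] 6.3 med [482.8 373.7 252.4] z [246. 271.]
beam 715 [473.  516.6] [ 52.3 262.4] 6.0 med 
[... 914 characters left out ...]
] z [ 2. 78.]
foot 155 [524.1 146.9] [ 26.3 119. ] 0.7 med [526.9 127.9   4.9] z [1. 9.]
floor 230 [528.7 128. ] [80.2 75.5] 2.9 med [539.4 144.8  29. ] z [25. 33.]
post 63 [528.7 148.2] [10.2 14.8] 83.8 med [531.  147.8  64. ] z [37. 83.]
pins 232 [526.3 149. ] [ 20.7 194.1] 1.1 med [530.2 149.6  76.4] z [57. 83.]
hooks 597 [491.6 358.6] [166.1 186.9] 5.9 med [504.  359.9 251.6] z [244. 271.]
beam 1221 [481.1 514.4] [ 59.6 272.9] 10.2 med [487.1 565.  224.8] z [174. 249.]
cap 27 [433.1 363.5] [30.2 13.3] 5.4 med [434.  365.1  61.2] z [58. 63.]
cap 118 [716.4 164. ] [31.8 26.6] 80.5 med [716.  162.5  61.4] z [58. 64.]
cap 113 [711.3  80.6] [28.5 30.3] 61.0 med [711.7  79.8  61. ] z [58. 64.]
```

>>> drive_tool([
  [[0, 0, -0.13], 0, 0.0],
  [[0, 0, -0.13], 0, 0.0],
  [[0, 0, -0.13], 0, 0.0],
  [[-0.33, -0.434, -0.13], -14, 0.0],
  [[-0.33, -0.434, -0.13], -14, 0.0],
  [[-0.33, -0.434, -0.13], -14, 0.0],
  [[-0.33, -0.434, -0.13], -14, 0.0],
  [[-0.33, -0.434, -0.13], -14, 0.0],
  [[-0.33, -0.434, -0.13], -14, 0.0],
  [[-0.33, -0.434, -0.13], -14, 0.0],
  [[-0.33, -0.434, -0.13], -14, 0.0],
  [[-0.33, -0.434, -0.13], -14, 0.0],
  [[-0.33, -0.434, -0.13], -14, 0.0],
  [[-0.33, -0.434, -0.13], -14, 0.0],
  [[-0.33, -0.434, -0.13], -14, 0.0],
  [[-0.33, -0.434, -0.13], -14, 0.0],
  [[-0.33, -0.434, -0.13], -14, 0.0],
], newtons=80)

```text
time_s: 1.8
position: [0.3495, 0.0002, 0.3358]
tool_rot: [[-0.996, 0.094, -0.0], [0.094, 0.996, 0.0], [0.0, 0.0, -1.0]]
ft_force: [-0.2, -0.1, 0.3]
grip_width: 0.0001
gripper_force: 0.0
```

```bash
cat >> h.py <<'E'
def go(x,y,z,a=None,say=""):
    "tool shift (m) and turn from the present pose to world TCP x,y,z (m) and tool-y heading a (deg)"
    s=env.observe(); R=s["tool_rot"]; h=np.degrees(np.arctan2(R[1,1],R[0,1]))
    t=0 if a is None else -((a-h+90)%180-90)
    d=R.T@(np.array([x,y,z])-s["position"])
    print(say,"shift",np.round(d,4),"turn",round(t,2),"heading",round(h,2),"pos",np.round(s["position"],4),"t",s["time_s"],"q6",round(s["q"][5],1),"w",round(s["grip_width"],4),"F",np.round(s["ft_force"],1))
O=np.array([.5526,-.2068]); A=np.radians(-5.5); ux=np.array([np.cos(A),np.sin(A)]); uy=np.array([-np.sin(A),np.cos(A)])
def rk(x,y,z,say=""): go(*(O+ux*x+uy*y),z,84.5,say)
E
python3 -c "
from h import *
rk(.065,.093,.12);c=viewer.get_image('wrist');print(c['camera_matrix'],c['rvec'],c['tvec']);save('w1.png',c['img'],1)"
```

```text
shift [-0.2869 -0.0941  0.2158] turn 0.1 heading 84.6 pos [3.495e-01 2.000e-04 3.358e-01] t 1.8 q6 -104.2 w 0.0001 F [-0.2 -0.1  0.3]
[[371.64829954   0.         315.22673915]
 [  0.         371.64829954 243.05154561]
 [  0.           0.           1.        ]] [-2.15489235 -1.96213848 -0.28430183] [-0.03436918 -0.40790478  0.40573648]
```

>>> drive_tool([
  [[-0.287, -0.094, 0.12], 0, 0],
  [[-0.287, -0.094, 0.12], 0, 0],
  [[-0.287, -0.094, 0.12], 0, 0],
  [[-0.287, -0.094, 0.12], 0, 0],
  [[-0.287, -0.094, 0.12], 0, 0],
  [[-0.287, -0.094, 0.12], 0, 0],
  [[-0.287, -0.094, 0.12], 0, 0],
  [[-0.287, -0.094, 0.12], 0, 0],
  [[-0.287, -0.094, 0.22], 0, 0],
  [[-0.287, -0.094, 0.22], 0, 0],
  [[-0.287, -0.094, 0.22], 0, 0],
  [[-0.287, -0.094, 0.22], 0, 0],
])

```text
time_s: 3.05
position: [0.6269, -0.1204, 0.1177]
tool_rot: [[-0.996, 0.094, 0.001], [0.094, 0.996, -0.0], [-0.001, -0.0, -1.0]]
ft_force: [0.7, 0.2, 1.4]
grip_width: -0.0004
gripper_force: 0.0
```

```bash
python3 -c "
from h import *
rk(.065,.093,.0525);c=viewer.get_image('scene');save('s1.png',c['img'][200:400,90:330],3.2)
c=viewer.get_image('wrist');save('w2.png',c['img'],1)"
```

```text
shift [ 0.0007 -0.0001  0.0652] turn 0.13 heading 84.63 pos [ 0.6269 -0.1204  0.1177] t 3.05 q6 -106.1 w -0.0004 F [0.7 0.2 1.4]
```

View pics/s1.png

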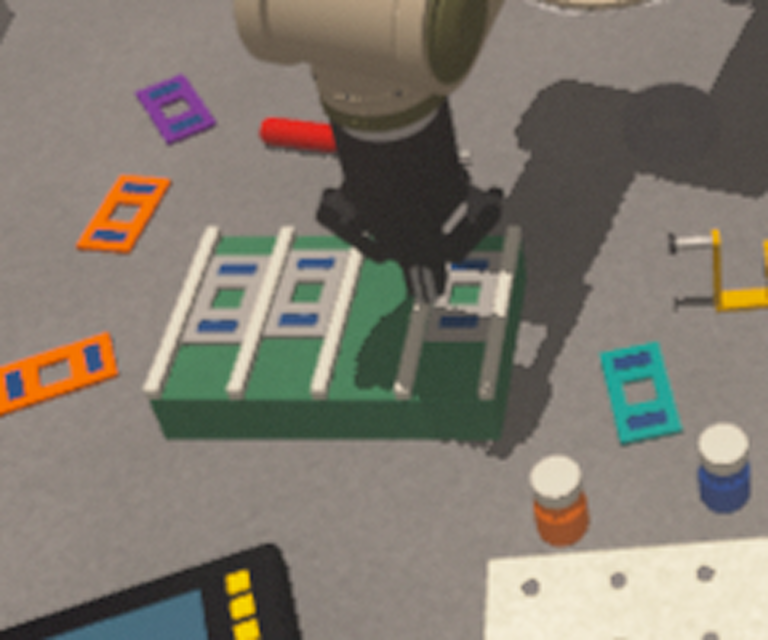

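View pics/w2.png

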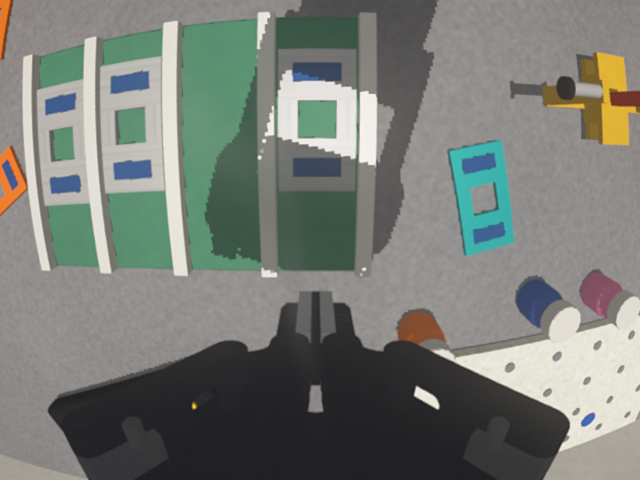

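The enlarged crop confirms the three grey plates with blue stripes, at (465,292), (306,292) and (228,297). The lane beside the gripper is empty and the coloured decoys are outside. In the wrist view the closed fingers (315,295) are in line with the lane centre (318).

>>> drive_tool([
  [[0.0, 0, 0.035], 0, 0],
  [[0.0, 0, 0.065], 0, 0],
  [[0.0, 0, 0.065], 0, 0],
  [[0.015, 0, 0.065], 0, 0],
  [[0.025, 0, 0.065], 0, 0],
  [[0.032, 0, 0.065], 0, 0],
  [[0.039, 0, 0.065], 0, 0],
  [[0.046, 0, 0.065], 0, 0],
  [[0.053, 0, 0.065], 0, 0],
  [[0.06, 0, 0.065], 0, 0],
  [[0.066, 0, 0.065], 0, 0],
  [[0.071, 0, 0.065], 0, 0],
  [[0.075, 0, 0.065], 0, 0],
  [[0.078, 0, 0.065], 0, 0],
  [[0.08, 0, 0.065], 0, 0],
  [[0.08, 0, 0.065], 0, 0],
])

```text
time_s: 4.75
position: [0.5467, -0.1139, 0.0508]
tool_rot: [[-0.995, 0.095, -0.0], [0.095, 0.995, 0.0], [0.0, 0.0, -1.0]]
ft_force: [0.2, -0.6, -1.0]
grip_width: 0.0
gripper_force: 0.0
```

```bash
cat >> h.py <<'E'
def wpt(c,u,v,z):
    "world point at height z seen at wrist pixel"
    K=c["camera_matrix"]; R=cv2.Rodrigues(np.array(c["rvec"],float))[0]; C=-R.T@np.array(c["tvec"]).ravel()
    u=np.asarray(u,float);v=np.asarray(v,float)
    a=(u-K[0][2])/K[0][0]; b=(v-K[1][2])/K[1][1]; th=np.hypot(a,b); k=np.sin(th)/np.maximum(th,1e-9)
    d=np.stack([a*k,b*k,np.cos(th)],-1)@R; return C+d*((z-C[2])/d[...,2])[...,None]
def stripes(z=.055,show=True):
    "blue stripes in the wrist view, in the rack frame (mm)"
    c=viewer.get_image("wrist"); H=cv2.cvtColor(c["img"],cv2.COLOR_RGB2HSV); h,s,v=[H[...,i].astype(int) for i in range(3)]
    b=((h>105)&(h<128)&(s>90)&(v>40)).astype(np.uint8); k,l,st,ce=cv2.connectedComponentsWithStats(b)
    for i in range(1,k):
        if st[i,4]>60:
            p=wpt(c,*ce[i],z)[:2]; r=p-O; print("stripe px",np.round(ce[i]),st[i,4],"world",np.round(p*1000,1),"rack",np.round([r@ux*1000,r@uy*1000],1))
    return c
E
python3 -c "
from h import *
rk(.065,-.031,.0525); c=stripes(); save('w3.png',c['img'])"
```

```text
shift [-0.0797 -0.1229 -0.0017] turn 0.03 heading 84.53 pos [ 0.5467 -0.1139  0.0508] t 4.75 q6 -108.4 w 0.0 F [ 0.2 -0.6 -1. ]
stripe px [ 81. 225.] 901 world [ 502.  -232.2] rack [-47.9 -30.1]
stripe px [325. 226.] 1212 world [ 516.2 -104.8] rack [-46.  98.]
stripe px [ 11. 238.] 422 world [ 503.1 -291.8] rack [-41.2 -89.4]
stripe px [506. 291.] 490 world [559.7 -11.4] rack [-11.6 195.2]
stripe px [ 31. 327.] 429 world [ 562.8 -300.2] rack [ 19.1 -92. ]
stripe px [101. 327.] 671 world [ 562.1 -238.1] rack [ 12.5 -30.3]
stripe px [507. 359.] 328 world [605.3  -3.7] rack [ 33.  207.2]
stripe px [558. 404.] 492 world [658.   49.1] rack [ 80.4 264.9]
```

View pics/w3.png

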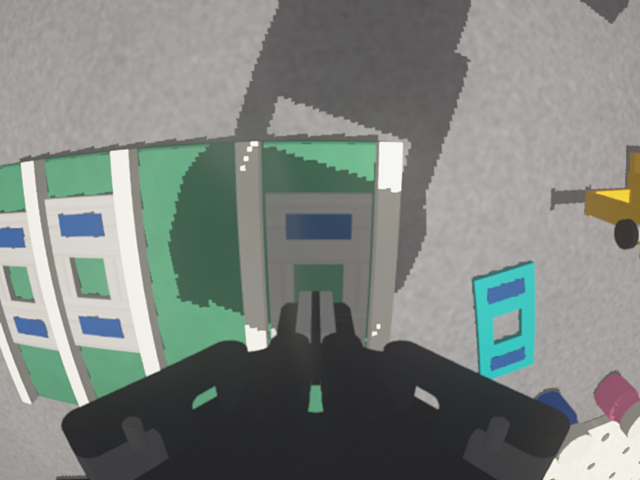

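Plate 4 hasn't moved: its front stripe is still at (318,226). The fingertips rode over its far end and dropped into its hole (TCP z is 0.0508, below the plate top), so I can drag the plate by its hole.

>>> drive_tool([
  [[0.005, 0, 0], 0, 0],
  [[0.01, 0, 0], 0, 0],
  [[0.015, 0, 0], 0, 0],
  [[0.02, 0, 0], 0, 0],
  [[0.026, 0, 0], 0, 0],
  [[0.032, 0, 0], 0, 0],
  [[0.032, 0, 0], 0, 0],
])

```text
time_s: 5.5
position: [0.5142, -0.1107, 0.0509]
tool_rot: [[-0.995, 0.095, -0.001], [0.095, 0.995, 0.0], [0.001, 0.0, -1.0]]
ft_force: [-0.8, -0.8, -0.4]
grip_width: 0.0001
gripper_force: 0.0
```

```bash
python3 -c "
from h import *
rk(-.076,.093,.0525); c=stripes()"
```

```text
shift [ 0.0286  0.0011 -0.0016] turn 0.02 heading 84.52 pos [ 0.5142 -0.1107  0.0509] t 5.5 q6 -109.6 w 0.0001 F [-0.8 -0.8 -0.4]
stripe px [ 91. 283.] 772 world [ 502.3 -232.4] rack [-47.6 -30.3]
stripe px [ 19. 288.] 478 world [ 503.  -294.6] rack [-40.9 -92.2]
stripe px [331. 289.] 547 world [ 515.1 -101.3] rack [-47.4 101.4]
stripe px [497. 332.] 411 world [552.4 -10.5] rack [-19.  195.4]
stripe px [ 45. 369.] 360 world [ 563.3 -300.2] rack [ 19.6 -92. ]
stripe px [113. 373.] 544 world [ 562.4 -238.3] rack [ 12.8 -30.4]
stripe px [315. 391.] 156 world [ 577.3 -115.1] rack [15.8 93.6]
```

```bash
python3 - <<'E'
from h import *
c=viewer.get_image("scene"); W=pts(c); save("s2.png",c["img"][220:360,120:280],5); np.save("s2.npy",W)
t=env.observe()["position"]
d=W[...,:2]-t[:2]; a=d@ux; b=d@uy
for z0 in range(50,90,4):
    m=(abs(a)<.03)&(abs(b)<.022)&(W[...,2]>z0/1000)&(W[...,2]<(z0+4)/1000)
    if m.any(): print(z0,m.sum(),"x' %.1f..%.1f y' %.1f..%.1f"%(a[m].min()*1e3,a[m].max()*1e3,b[m].min()*1e3,b[m].max()*1e3))
m=(W[...,0]>.3)&(W[...,0]<.45)&(W[...,1]>-.1)&(W[...,1]<0);print(np.nanmedian(W[m][:,2]))
E
```

```text
50 117 x' -27.2..29.1 y' -21.6..21.9
54 90 x' -13.1..29.3 y' -20.8..21.4
58 2 x' 5.8..22.2 y' -15.6..7.2
70 1 x' 5.4..5.4 y' 1.6..1.6
74 3 x' 7.8..8.9 y' -2.4..7.7
78 4 x' 3.6..10.6 y' -4.6..7.6
82 14 x' 1.7..12.2 y' -7.2..13.6
86 8 x' 5.7..11.7 y' -11.4..8.8
0.4975540204356368
```

View pics/s2.png

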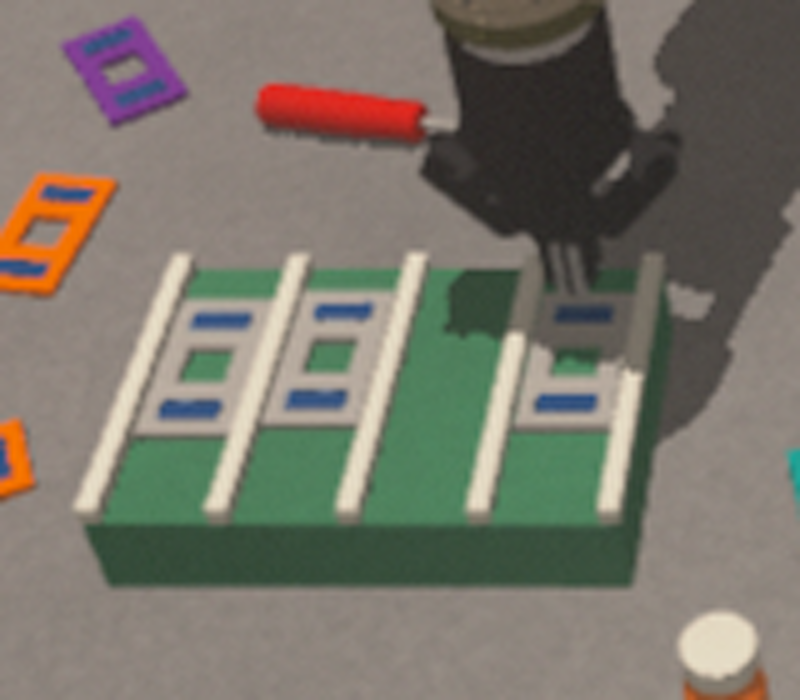

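```bash
python3 - <<'E'
from h import *
t=env.observe()["position"]
for n in ("scene","top"):
    c=viewer.get_image(n)
    P=np.array([[t[0],t[1],z] for z in (.05,.06,.07,.08,.09)]); p=cv2.projectPoints(P,c["rvec"],c["tvec"],c["camera_matrix"],None)[0][:,0]
    print(n,np.round((p-[120,220])*5 if n=="scene" else p))
c=viewer.get_image("wrist"); R=cv2.Rodrigues(np.array(c["rvec"],float))[0]; C=-R.T@np.array(c["tvec"]).ravel()
for z in (.05,.06,.07,.08,.09):
    q=R@(np.array([t[0],t[1],z])-C); r=np.hypot(q[0],q[1]); th=np.arctan2(r,q[2]); print(z,np.round(c["camera_matrix"][:2,2]+371.6*th*q[:2]/r))
g=cv2.cvtColor(c["img"],cv2.COLOR_RGB2GRAY); print(c["depth"][285:345:5,300:335:5].round(3))
print(g[285:345:5,300:335:5])
E
```

```text
scene [[579. 319.]
 [577. 306.]
 [574. 292.]
 [572. 278.]
 [569. 265.]]
top [[392. 228.]
 [393. 227.]
 [393. 227.]
 [394. 226.]
 [395. 225.]]
0.05 [312. 285.]
0.06 [312. 293.]
0.07 [311. 302.]
0.08 [311. 312.]
0.09 [311. 324.]
[[0.176 0.176 0.177 0.177 0.177 0.175 0.176]
 [0.178 0.177 0.178 0.178 0.178 0.177 0.177]
 [0.146 0.146 0.147 0.146 0.147 0.146 0.145]
 [0.142 0.142 0.142 0.142 0.142 0.141 0.14 ]
 [0.138 0.138 0.138 0.139 0.138 0.138 0.137]
 [0.134 0.134 0.133 0.133 0.133 0.134 0.135]
 [0.13  0.13  0.13  0.131 0.13  0.129 0.129]
 [0.126 0.126 0.126 0.127 0.127 0.126 0.126]
 [0.124 0.123 0.123 0.123 0.123 0.123 0.123]
 [0.119 0.119 0.12  0.119 0.12  0.12  0.119]
 [0.114 0.118 0.117 0.119 0.118 0.119 0.114]
 [0.112 0.111 0.119 0.12  0.119 0.111 0.112]]
[[ 78  74  71  69  67  68  67]
 [ 84  82  79  66  75  76  77]
 [115 115 113  52 108 114 116]
 [114 115 112  52 104 114 116]
 [115 113 112  53 104 114 115]
 [115 115 112  53 103 115 115]
 [116 114 112  53 104 115 114]
 [113 114 101  53  91 114 114]
 [115 113 102  52  91 114 114]
 [115 114  93  53  79 114 114]
 [ 64 108 100  56  84 110  47]
 [ 64  64 100  56  88  48  47]]
```

```bash
python3 - <<'E'
from h import *
c=viewer.get_image("wrist"); K=c["camera_matrix"];R=cv2.Rodrigues(np.array(c["rvec"],float))[0]; C=-R.T@np.array(c["tvec"]).ravel()
t=env.observe()["position"]; print("cam",C,t)
for u,v in[(305,294),(305,300),(305,310),(305,330),(305,288),(318,430),(340,240)]:
    a=(u-K[0][2])/K[0][0];b=(v-K[1][2])/K[1][1];th=np.hypot(a,b);k=np.tan(th)/th
    d=c["depth"][v,u];p=C+R.T@np.array([a*k*d,b*k*d,d]);r=p[:2]-t[:2];print(u,v,d.round(3),"rel",np.round([r@ux*1e3,r@uy*1e3],1),"z",p[2].round(4))
E
```

```text
cam [ 0.44340723 -0.10225975  0.21999283] [ 0.51522093 -0.1109357   0.05080947]
305 294 0.148 rel [-10.7  -2.4] z 0.0843
305 300 0.142 rel [-11.   -2.2] z 0.0905
305 310 0.133 rel [-11.4  -2. ] z 0.0997
305 330 0.119 rel [-11.2  -1.6] z 0.114
305 288 0.178 rel [-1.  -3.2] z 0.0558
318 430 0.074 rel [-11.9   2.4] z 0.1603
340 240 0.175 rel [-23.8  13.4] z 0.0516
```

The wrist depth puts the real fingertips at about z=0.083, roughly 30 mm above the reported TCP, so the fingers passed above the plate. I'll go back behind the plate and feel for the floor.

>>> drive_tool([
  [[0, 0, -0.005], 0, 0],
  [[-0.112, 0, -0.005], 0, 0],
  [[-0.112, 0, -0.005], 0, 0],
  [[-0.112, 0, -0.005], 0, 0],
  [[-0.112, 0, -0.005], 0, 0],
  [[-0.112, 0, 0.005], 0, 0],
  [[-0.112, 0, 0.012], 0, 0],
  [[-0.112, 0, 0.018], 0, 0],
  [[-0.112, 0, 0.022], 0, 0],
  [[-0.112, 0, 0.022], 0, 0],
  [[-0.112, 0, 0.022], 0, 0],
])

```text
time_s: 6.9
position: [0.6265, -0.1216, 0.029]
tool_rot: [[-0.995, 0.095, 0.0], [0.095, 0.995, -0.0], [-0.0, -0.0, -1.0]]
ft_force: [-0.4, -0.0, 0.1]
grip_width: 0.0003
gripper_force: 0.0
```

```bash
cat >> h.py <<'E'
def wcloud(c):
    K=c["camera_matrix"];R=cv2.Rodrigues(np.array(c["rvec"],float))[0]; C=-R.T@np.array(c["tvec"]).ravel()
    v,u=np.mgrid[:480,:640]; a=(u-K[0][2])/K[0][0];b=(v-K[1][2])/K[1][1];th=np.hypot(a,b);k=np.tan(np.minimum(th,1.4))/np.maximum(th,1e-9); d=c["depth"]
    W=C+np.stack([a*k*d,b*k*d,d],-1)@R; W[(d==0)|(th>1.3)]=np.nan; return W
def tip(c):
    "lowest finger point: column profile below the tip"
    t=env.observe()["position"]; W=wcloud(c); d=W[...,:2]-t[:2]; a=d@ux;b=d@uy
    m=(abs(a+.011)<.003)&(abs(b)<.008)&(W[...,2]<t[2]+.08)&(W[...,2]>t[2]+.004)
    print("finger z",np.round(np.nanpercentile(W[m][:,2],[0,1,5,50]),4) if m.any() else None)
E
python3 -c "
from h import *
rk(.065,.093,.0525); c=stripes(); tip(c)"
```

```text
shift [ 0.0004  0.0012 -0.0235] turn 0.02 heading 84.52 pos [ 0.6265 -0.1216  0.029 ] t 6.9 q6 -106.1 w 0.0003 F [-0.4 -0.   0.1]
stripe px [319.  36.] 2158 world [ 515.5 -107.8] rack [-46.4  95. ]
stripe px [46. 67.] 1059 world [ 501.4 -232.2] rack [-48.5 -30.2]
stripe px [539. 179.] 701 world [577.3 -16.6] rack [  6.3 191.7]
stripe px [347. 178.] 148 world [ 571.9 -102.5] rack [  9.2 105.7]
stripe px [ 51. 194.] 1062 world [ 561.6 -238. ] rack [ 11.9 -30.2]
stripe px [546. 271.] 539 world [621.3  -9.2] rack [ 49.4 203.3]
stripe px [594. 352.] 2162 world [678.5  38.8] rack [101.8 256.6]
stripe px [623. 465.] 85 world [829.8 138.4] rack [242.9 370.1]
finger z [0.0493 0.0502 0.0508 0.0856]
```

>>> drive_tool([
  [[0, 0.001, 0.003], 0, 0],
  [[0, 0.001, 0.006], 0, 0],
  [[0, 0.001, 0.008], 0, 0],
  [[0, 0.001, 0.008], 0, 0],
])

```text
time_s: 7.35
position: [0.6269, -0.1205, 0.0245]
tool_rot: [[-0.995, 0.095, 0.002], [0.095, 0.995, -0.001], [-0.003, -0.001, -1.0]]
ft_force: [-10.9, 3.4, 26.0]
grip_width: -0.0001
gripper_force: 13.3
```

>>> drive_tool([
  [[0, 0, 0.001], 0, 0],
  [[0, 0, 0.002], 0, 0],
  [[0, 0, 0.002], 0, 0],
])

```text
time_s: 7.65
position: [0.627, -0.1206, 0.0244]
tool_rot: [[-0.996, 0.095, 0.004], [0.095, 0.996, -0.002], [-0.004, -0.002, -1.0]]
ft_force: [-15.9, 4.3, 40.9]
grip_width: 0.0001
gripper_force: 20.2
```

```bash
python3 -c "
from h import *
c=viewer.get_image('wrist'); W=wcloud(c)
for v in range(270,330,4): print(v,W[v,305].round(4))
print(env.observe()['position'])"
```

```text
270 [ 0.608  -0.1212  0.0517]
274 [ 0.61   -0.1214  0.0513]
278 [ 0.6115 -0.1215  0.052 ]
282 [ 0.6133 -0.1217  0.0518]
286 [ 0.6159 -0.1221  0.0499]
290 [ 0.6167 -0.1221  0.0523]
294 [ 0.616  -0.1218  0.0578]
298 [ 0.6158 -0.1217  0.0621]
302 [ 0.6155 -0.1216  0.0663]
306 [ 0.6161 -0.1216  0.0685]
310 [ 0.6161 -0.1215  0.0717]
314 [ 0.6159 -0.1213  0.0754]
318 [ 0.6159 -0.1213  0.0784]
322 [ 0.616  -0.1212  0.0811]
326 [ 0.6155 -0.121   0.0848]
[ 0.62702309 -0.12055922  0.02440036]
```

>>> drive_tool([
  [[0, 0, -0.008], 0, 0],
  [[0, 0, -0.008], 0, 0],
  [[0.01, 0, -0.008], 0, 0],
  [[0.018, 0, -0.008], 0, 0],
  [[0.025, 0, -0.008], 0, 0],
  [[0.03, 0, -0.008], 0, 0],
  [[0.036, 0, -0.008], 0, 0],
  [[0.042, 0, -0.008], 0, 0],
  [[0.048, 0, -0.008], 0, 0],
  [[0.054, 0, -0.008], 0, 0],
  [[0.06, 0, -0.008], 0, 0],
  [[0.066, 0, -0.008], 0, 0],
  [[0.072, 0, -0.008], 0, 0],
  [[0.076, 0, -0.008], 0, 0],
  [[0.079, 0, -0.008], 0, 0],
  [[0.081, 0, -0.008], 0, 0],
  [[0.081, 0, -0.008], 0, 0],
])

```text
time_s: 9.4
position: [0.5457, -0.1128, 0.0268]
tool_rot: [[-0.995, 0.095, -0.0], [0.095, 0.995, 0.0], [0.0, 0.0, -1.0]]
ft_force: [0.4, -0.1, -0.2]
grip_width: 0.0
gripper_force: 0.0
```

```bash
python3 -c "
from h import *
rk(.065,.093,.0525); c=stripes()"
```

```text
shift [-0.0808  0.0001 -0.0257] turn 0.03 heading 84.53 pos [ 0.5457 -0.1128  0.0268] t 9.4 q6 -108.4 w 0.0 F [ 0.4 -0.1 -0.2]
stripe px [330.  91.] 601 world [457.4 -97.3] rack [-105.3   99.8]
stripe px [286. 112.] 140 world [ 464.  -114.1] rack [-97.1  83.8]
stripe px [ 53. 239.] 1016 world [ 502.  -232.2] rack [-47.9 -30.2]
stripe px [328. 255.] 1343 world [ 521.1 -103.5] rack [-41.2  99.8]
stripe px [520. 307.] 536 world [556.3 -14.6] rack [-14.7 191.6]
stripe px [ 11. 347.] 347 world [ 563.4 -297.5] rack [ 19.5 -89.2]
stripe px [ 79. 349.] 732 world [ 562.2 -238.2] rack [ 12.6 -30.4]
stripe px [520. 377.] 350 world [600.1  -7. ] rack [ 28.2 203.5]
stripe px [572. 437.] 836 world [669.3  52.4] rack [ 91.3 269.2]
```

>>> drive_tool([
  [[0.003, 0, 0], 0, 0],
  [[0.005, 0, 0], 0, 0],
  [[0.005, 0, 0], 0, 0],
  [[0.0, 0, -0.05], 0, 0],
  [[-0.081, -0.124, -0.05], 0, 0],
  [[-0.081, -0.124, -0.05], 0, 0],
  [[-0.081, -0.124, -0.05], 0, 0],
  [[-0.081, -0.124, -0.05], 0, 0],
  [[-0.081, -0.124, -0.05], 0, 0],
  [[-0.081, -0.124, -0.02], 0, 0],
  [[-0.081, -0.124, 0.0], 0, 0],
  [[-0.081, -0.124, 0.0], 0, 0],
])

```text
time_s: 10.65
position: [0.6142, -0.2425, 0.026]
tool_rot: [[-0.996, 0.094, -0.001], [0.094, 0.996, 0.001], [0.001, 0.001, -1.0]]
ft_force: [-0.6, -0.3, 1.0]
grip_width: -0.0001
gripper_force: 0.0
```

```bash
python3 -c "
from h import *
rk(.065,-.031,.0265); c=stripes();save('w4.png',c['img'])"
```

```text
shift [-0.0003 -0.0014 -0.0005] turn 0.1 heading 84.6 pos [ 0.6142 -0.2425  0.026 ] t 10.65 q6 -116.4 w -0.0001 F [-0.6 -0.3  1. ]
stripe px [316.  30.] 1955 world [ 501.5 -230. ] rack [-48.6 -28. ]
stripe px [155.  58.] 1827 world [ 502.1 -293.7] rack [-42.  -91.4]
stripe px [588.  71.] 1091 world [ 515.  -107.6] rack [-47.   95.1]
stripe px [ 33. 182.] 493 world [ 541.9 -367. ] rack [   4.7 -160.5]
stripe px [342. 176.] 135 world [ 558.5 -225.4] rack [  7.6 -17.9]
stripe px [160. 206.] 1792 world [ 562.3 -299.5] rack [ 18.5 -91.4]
```

View pics/w4.png

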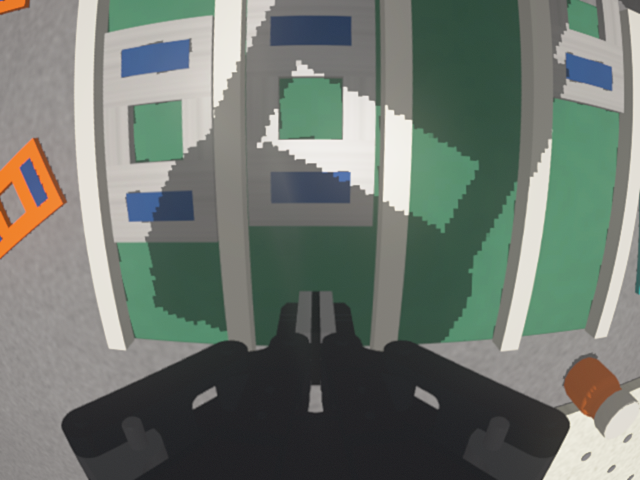

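Wrist view: plate 4 now sits farther forward (590,70), its overhang is about 37 mm, and the fingers stand behind plate 2 at (312,120). Next I'll push plate 2, then plate 1.

>>> drive_tool([
  [[0.01, 0, 0], 0, 0],
  [[0.02, 0, 0], 0, 0],
  [[0.026, 0, 0], 0, 0],
  [[0.032, 0, 0], 0, 0],
  [[0.038, 0, 0], 0, 0],
  [[0.044, 0, 0], 0, 0],
  [[0.05, 0, 0], 0, 0],
  [[0.056, 0, 0], 0, 0],
  [[0.062, 0, 0], 0, 0],
  [[0.068, 0, 0], 0, 0],
  [[0.074, 0, 0], 0, 0],
  [[0.079, 0, 0], 0, 0],
  [[0.082, 0, 0], 0, 0],
  [[0.085, 0, 0], 0, 0],
  [[0.085, 0, 0], 0, 0],
  [[0.08, 0, -0.05], 0, 0],
  [[0.0, -0.063, -0.05], 0, 0],
  [[0.0, -0.063, -0.05], 0, 0],
  [[0.0, -0.063, -0.05], 0, 0],
  [[0, -0.063, -0.05], 0, 0],
])

```text
time_s: 12.7
position: [0.6081, -0.3066, 0.075]
tool_rot: [[-0.995, 0.096, -0.003], [0.096, 0.995, 0.002], [0.003, 0.002, -1.0]]
ft_force: [0.1, 0.6, -0.7]
grip_width: -0.0004
gripper_force: 0.0
```

```bash
python3 -c "
from h import *
rk(.065,-.093,.0265); c=stripes()"
```

```text
shift [-0.0004  0.0009  0.0485] turn 0.01 heading 84.51 pos [ 0.6081 -0.3066  0.075 ] t 12.7 q6 -121.2 w -0.0004 F [ 0.1  0.6 -0.7]
stripe px [607.  11.] 431 world [ 454.9 -101.1] rack [-107.4   95.8]
stripe px [435.  68.] 1074 world [ 503.9 -232.6] rack [-46.  -30.4]
stripe px [330.  69.] 682 world [ 502.4 -287.5] rack [-42.2 -85.2]
stripe px [611.  98.] 503 world [ 514.9 -107.4] rack [-47.1  95.4]
stripe px [148. 167.] 544 world [ 540.4 -389.5] rack [   5.4 -183. ]
stripe px [312. 187.] 578 world [ 562.4 -302. ] rack [ 18.8 -93.8]
stripe px [ 89. 207.] 395 world [ 557.4 -434.1] rack [  26.6 -225.8]
```

>>> drive_tool([
  [[0, 0.001, 0.03], 0, 0],
  [[0, 0.001, 0.0485], 0, 0],
  [[0, 0.001, 0.0485], 0, 0],
  [[0.01, 0.001, 0.0485], 0, 0],
  [[0.018, 0.001, 0.0485], 0, 0],
  [[0.024, 0, 0.0485], 0, 0],
  [[0.031, 0, 0.0485], 0, 0],
  [[0.038, 0, 0.0485], 0, 0],
  [[0.045, 0, 0.0485], 0, 0],
  [[0.052, 0, 0.0485], 0, 0],
  [[0.059, 0, 0.0485], 0, 0],
  [[0.066, 0, 0.0485], 0, 0],
  [[0.073, 0, 0.0485], 0, 0],
  [[0.078, 0, 0.0485], 0, 0],
  [[0.082, 0, 0.0485], 0, 0],
  [[0.085, 0, 0.0485], 0, 0],
  [[0.085, 0, 0.0485], 0, 0],
  [[0.08, 0, 0.0], 0, 0],
  [[0.08, 0, -0.05], 0, 0],
  [[0.08, 0, -0.05], 0, 0],
])

```text
time_s: 14.75
position: [0.5305, -0.3006, 0.1328]
tool_rot: [[-0.995, 0.095, 0.007], [0.095, 0.995, -0.007], [-0.008, -0.006, -1.0]]
ft_force: [-0.6, -0.7, -0.3]
grip_width: -0.0001
gripper_force: 0.0
```

```bash
python3 -c "
from h import *
for y in (-.093,-.031,.093): rk(-.105,y,.0145,str(y))
c=stripes()"
```

```text
-0.093 shift [0.0929 0.0032 0.1176] turn 0.04 heading 84.54 pos [ 0.5305 -0.3006  0.1328] t 14.75 q6 -125.2 w -0.0001 F [-0.6 -0.7 -0.3]
-0.031 shift [0.0929 0.0652 0.1172] turn 0.04 heading 84.54 pos [ 0.5305 -0.3006  0.1328] t 14.75 q6 -125.2 w -0.0001 F [-0.6 -0.7 -0.3]
0.093 shift [0.0928 0.1892 0.1164] turn 0.04 heading 84.54 pos [ 0.5305 -0.3006  0.1328] t 14.75 q6 -125.2 w -0.0001 F [-0.6 -0.7 -0.3]
stripe px [153.  24.] 309 world [ 361.9 -397.6] rack [-171.5 -208.2]
stripe px [144.  91.] 329 world [ 410.8 -408.2] rack [-121.8 -214. ]
stripe px [325. 107.] 533 world [ 440.8 -284.5] rack [-103.9  -88.1]
stripe px [420. 106.] 278 world [ 443.8 -220.8] rack [-106.9  -24.4]
stripe px [564. 124.] 396 world [ 455.2 -101.9] rack [-107.    95.1]
stripe px [320. 196.] 624 world [ 499.8 -293. ] rack [-44.3 -90.9]
stripe px [558. 200.] 374 world [ 514.9 -107.9] rack [-47.   94.8]
stripe px [187. 247.] 297 world [ 527.  -392.6] rack [  -7.7 -187.4]
stripe px [613. 250.] 135 world [563.2 -34.9] rack [ -5.9 172.2]
stripe px [138. 274.] 223 world [ 544.8 -439.2] rack [  14.5 -232.1]
stripe px [610. 298.] 107 world [612.4 -26.8] rack [ 42.3 184.9]
stripe px [629. 344.] 606 world [676.2  25.6] rack [100.8 243.2]
```

Plates 1 and 2 are only 14 mm apart, so a finger won't fit between them. I'll push plate 1 back for now, level with the edge.

>>> drive_tool([
  [[0.133, 0.003, 0.03], 0, 0],
  [[0.133, 0.003, 0.03], 0, 0],
  [[0.133, 0.003, 0.03], 0, 0],
  [[0.133, 0.003, 0.03], 0, 0],
  [[0.133, 0.003, 0.08], 0, 0],
  [[0.133, 0.003, 0.106], 0, 0],
  [[0.133, 0.003, 0.106], 0, 0],
  [[0.12, 0.003, 0.106], 0, 0],
  [[0.112, 0.003, 0.106], 0, 0],
  [[0.106, 0.003, 0.106], 0, 0],
  [[0.1, 0.003, 0.106], 0, 0],
  [[0.094, 0.003, 0.106], 0, 0],
  [[0.088, 0.003, 0.106], 0, 0],
  [[0.084, 0.003, 0.106], 0, 0],
  [[0.082, 0.003, 0.106], 0, 0],
  [[0.082, 0.003, 0.106], 0, 0],
  [[0.09, 0.003, 0.106], 0, 0],
  [[0.1, 0.003, 0.02], 0, 0.04],
  [[0.1, 0.003, -0.04], 0, 0.085],
  [[0.1, 0.003, -0.04], 0, 0.085],
])

```text
time_s: 16.8
position: [0.429, -0.2863, 0.1688]
tool_rot: [[-0.995, 0.096, 0.0], [0.096, 0.995, 0.0], [-0.0, 0.0, -1.0]]
ft_force: [-0.5, -0.9, 0.6]
grip_width: 0.043
gripper_force: 0.0
```

```bash
python3 -c "
from h import *
for y in (-.093,-.031,.093): rk(-.101,y,.012,str(y))
c=stripes();save('w5.png',c['img'])"
```

```text
-0.093 shift [-0.0144 -0.002   0.1568] turn 0.0 heading 84.5 pos [ 0.429  -0.2863  0.1688] t 16.8 q6 -131.4 w 0.043 F [-0.5 -0.9  0.6]
-0.031 shift [-0.0144  0.06    0.1568] turn 0.0 heading 84.5 pos [ 0.429  -0.2863  0.1688] t 16.8 q6 -131.4 w 0.043 F [-0.5 -0.9  0.6]
0.093 shift [-0.0144  0.184   0.1568] turn 0.0 heading 84.5 pos [ 0.429  -0.2863  0.1688] t 16.8 q6 -131.4 w 0.043 F [-0.5 -0.9  0.6]
stripe px [143.   7.] 206 world [ 227.8 -406.4] rack [-304.2 -229.8]
stripe px [178.  46.] 342 world [ 270.5 -377.4] rack [-264.4 -196.9]
stripe px [161. 141.] 260 world [ 344.8 -400. ] rack [-188.3 -212.2]
stripe px [159. 204.] 224 world [ 395.4 -410.8] rack [-136.9 -218.1]
stripe px [389. 242.] 410 world [ 445.7 -226.7] rack [-104.5  -30. ]
stripe px [526. 241.] 242 world [456.8 -99. ] rack [-105.7   98.1]
stripe px [312. 285.] 233 world [ 476.5 -291.6] rack [-67.6 -91.7]
stripe px [515. 304.] 176 world [ 517.9 -104.7] rack [-44.3  98.3]
stripe px [202. 331.] 95 world [ 514.  -395.6] rack [ -20.3 -191.7]
stripe px [313. 347.] 198 world [ 537.1 -297. ] rack [ -6.8 -91.3]
stripe px [590. 395.] 500 world [673.4  41.3] rack [ 96.4 258.5]
```

View pics/w5.png

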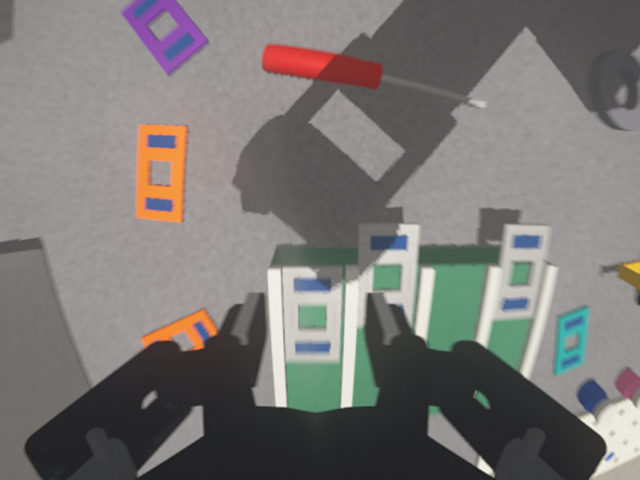

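Wrist view: plate 1 (312,315) is back, level with the edge. Plates 2 (390,275) and 4 (520,270) overhang. I'll grasp plate 2 first.

>>> drive_tool([
  [[-0.014, 0.06, 0.03], 0, 0.068],
  [[-0.014, 0.06, 0.06], 0, 0.068],
  [[-0.014, 0.06, 0.1], 0, 0.068],
  [[-0.014, 0.06, 0.1], 0, 0.068],
  [[-0.014, 0.06, 0.13], 0, 0.068],
  [[-0.014, 0.06, 0.157], 0, 0.068],
  [[-0.014, 0.06, 0.157], 0, 0.068],
  [[-0.014, 0.06, 0.157], 0, 0.03],
  [[-0.014, 0.06, 0.157], 0, 0.03],
  [[-0.014, 0.06, 0.157], 0, 0.03],
  [[-0.014, 0.06, 0.157], 0, 0.03],
  [[-0.014, 0.06, 0.157], 0, 0.03],
  [[-0.014, 0.06, 0.157], 0, 0.03],
], newtons=90)

```text
time_s: 18.15
position: [0.4503, -0.2292, 0.0122]
tool_rot: [[-0.995, 0.095, 0.003], [0.095, 0.995, -0.003], [-0.003, -0.003, -1.0]]
ft_force: [-1.1, -0.5, 4.8]
grip_width: 0.0453
gripper_force: 90.9
```

>>> drive_tool([
  [[0, 0, -0.01], 0, 0.03],
  [[0, 0, -0.03], 0, 0.03],
  [[0, 0, -0.06], 0, 0.03],
  [[0, 0, -0.09], 0, 0.03],
  [[0, 0, -0.12], 0, 0.03],
  [[0, 0, -0.15], 0, 0.03],
  [[0, 0, -0.15], 0, 0.03],
])

```text
time_s: 18.85
position: [0.4509, -0.2292, 0.1651]
tool_rot: [[-0.995, 0.095, 0.007], [0.095, 0.995, -0.006], [-0.008, -0.005, -1.0]]
ft_force: [0.4, 0.0, -2.2]
grip_width: 0.0455
gripper_force: 92.2
```

```bash
python3 - <<'E'
from m import *
s=env.observe();t=s["position"];go(*t,84.5)
c=stripes(t[2]+.04); save("w6.png",c["img"])
W=wcloud(c)
H=cv2.cvtColor(c["img"],cv2.COLOR_RGB2HSV); h,ss,v=[H[...,i].astype(int) for i in range(3)]
b=((h>105)&(h<128)&(ss>90)&(W[...,2]>.1)&(abs(W[...,1]-t[1])<.05)); print(b.sum())
for half in (b,): 
    p=W[b]; d=p[:,:2]-t[:2]; a=d@ux*1e3; y=d@uy*1e3; z=p[:,2]*1e3
    for lo,hi in((-40,10),(10,70)):
        k=(a>lo)&(a<hi); 
        if k.any(): print("rel TCP x' %.1f y' %.1f z-tcp %.1f"%(np.median(a[k]),np.median(y[k]),np.median(z[k])-t[2]*1e3),k.sum())
for n in("top","scene"):
    c=viewer.get_image(n); W=pts(c); img=c["img"]; H=cv2.cvtColor(img,cv2.COLOR_RGB2HSV);h,s,v=[H[...,i].astype(int) for i in range(3)]; x,y,zz=W[...,0],W[...,1],W[...,2]
    r=((h<6)|(h>174))&(s>150)&(zz>.03)&(zz<.1)&(y<.25)&(y>0)&(x>.3)&(x<.65)
    rect(W,r,"post");rect(W,(zz>.055)&(zz<.09)&(y<.25)&(y>0.02)&(x>.3)&(x<.6),"pins")
E
```

```text
shift [0. 0. 0.] turn 0.04 heading 84.54 pos [ 0.4509 -0.2292  0.1651] t 18.85 q6 -124.9 w 0.0455 F [ 0.4  0.  -2.2]
stripe px [93.  5.] 134 world [ 311.7 -301.8] rack [-230.7 -117.6]
stripe px [124.  38.] 296 world [ 330.5 -287.6] rack [-213.3 -101.7]
stripe px [109. 128.] 227 world [ 364.2 -297.7] rack [-178.8 -108.6]
stripe px [108. 188.] 211 world [ 387.2 -302.6] rack [-155.4 -111.2]
stripe px [470. 221.] 405 world [ 413.7 -165.2] rack [-142.2   28.1]
stripe px [240. 264.] 426 world [ 422.4 -252.7] rack [-125.3  -58.1]
stripe px [461. 289.] 337 world [ 441.3 -168. ] rack [-114.5   28. ]
stripe px [152. 315.] 166 world [ 441.9 -295.4] rack [-101.7  -98.8]
stripe px [282. 320.] 245 world [ 447.1 -240. ] rack [-101.8  -43.1]
stripe px [331. 317.] 1182 world [ 447.8 -220.7] rack [-103.   -23.9]
stripe px [540. 313.] 135 world [ 458.9 -127. ] rack [-101.    70.5]
stripe px [116. 332.] 123 world [ 450.3 -317.4] rack [ -91.2 -119.9]
stripe px [538. 354.] 101 world [ 482.1 -123.2] rack [-78.2  76.5]
stripe px [564. 390.] 585 world [511.9 -98.5] rack [-50.9 103.9]
1422
rel TCP x' -5.7 y' 6.1 z-tcp 43.8 1422
post 21 [524.6 147.7] [ 8.6 11.1] 12.1 med [522.2 147.1  75.6] z [42. 85.]
pins 143 [527.  147.9] [ 16.5 191.1] 0.2 med [526.4 148.7  78.8] z [58. 85.]
post 64 [528.2 148.1] [10.5 12.9] 80.7 med [531.4 146.9  65.4] z [35. 84.]
pins 234 [527.8 148.7] [ 19.8 193.6] 0.5 med [530.5 150.3  76.7] z [56. 84.]
```

View pics/w6.png

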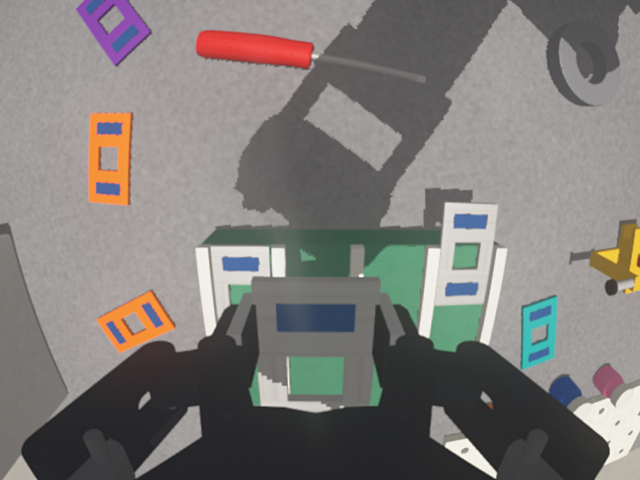

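Wrist view: plate 2 is held square between the fingers, with its front stripe at (315,318) and the hole at (315,375). The carrier hasn't been disturbed. Now to move above the post.

```bash
python3 -c "
from h import *
go(.5025,.148,.075,90.5)"
```

```text
shift [-0.0173  0.3792  0.085 ] turn -5.97 heading 84.53 pos [ 0.4491 -0.2278  0.1599] t 19.0 q6 -124.9 w 0.0456 F [-0.3 -1.1 -1.9]
```

>>> drive_tool([
  [[-0.017, 0.379, 0], -6, 0.03],
  [[-0.017, 0.379, 0], -6, 0.03],
  [[-0.017, 0.379, 0], -6, 0.03],
  [[-0.017, 0.379, 0], -6, 0.03],
  [[-0.017, 0.379, 0], -6, 0.03],
  [[-0.017, 0.379, 0], -6, 0.03],
  [[-0.017, 0.379, 0], -6, 0.03],
  [[-0.017, 0.379, 0], -6, 0.03],
  [[-0.017, 0.379, 0.03], -6, 0.03],
  [[-0.017, 0.379, 0.06], -6, 0.03],
  [[-0.017, 0.379, 0.085], -6, 0.03],
  [[-0.017, 0.379, 0.085], -6, 0.03],
  [[-0.017, 0.379, 0.085], -6, 0.03],
])

```text
time_s: 20.3
position: [0.5025, 0.1474, 0.0748]
tool_rot: [[-1.0, -0.009, -0.001], [-0.009, 1.0, -0.0], [0.001, -0.0, -1.0]]
ft_force: [0.2, 0.3, -1.0]
grip_width: 0.0449
gripper_force: 92.5
```

```bash
cat >> h.py <<'E'
def redpost(zt):
    c=viewer.get_image("wrist"); H=cv2.cvtColor(c["img"],cv2.COLOR_RGB2HSV); h,s,v=[H[...,i].astype(int) for i in range(3)]
    b=(((h<6)|(h>174))&(s>140)).astype(np.uint8); b[:150]=0; k,l,st,ce=cv2.connectedComponentsWithStats(b)
    for i in range(1,k):
        if st[i,4]>15: print("red",st[i],np.round(ce[i]),"centroid at tip height",np.round(wpt(c,*ce[i],zt)*1e3,1))
    return c
E
python3 -c "
from h import *
go(.5025,.148,-.005,90.5); c=redpost(.084); save('w7.png',c['img'][200:460,180:460],2.2)"
```

```text
shift [-0.0002  0.0006  0.0798] turn 0.02 heading 90.52 pos [0.5025 0.1474 0.0748] t 20.3 q6 -87.1 w 0.0449 F [ 0.2  0.3 -1. ]
```

View pics/w7.png

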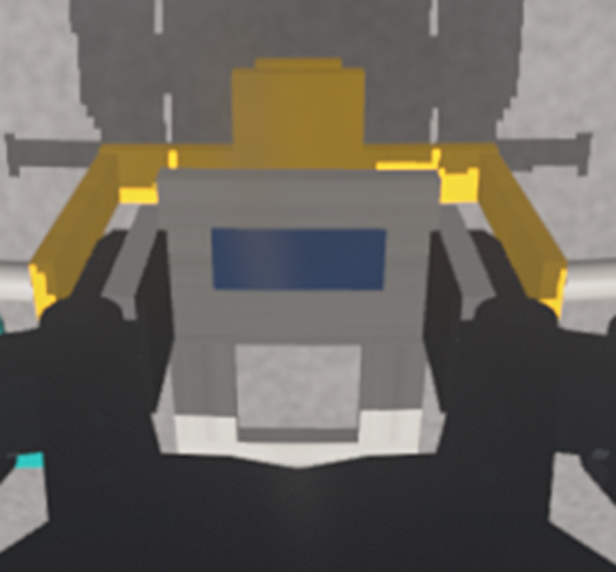

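The plate (centre 298) lies centred between the uprights (35 and 565). The post is hidden below the plate, as expected from this camera's slant. I'll lower with a force check.

>>> drive_tool([
  [[0, 0, 0.01], 0, 0.03],
  [[0, 0, 0.02], 0, 0.03],
  [[0, 0, 0.028], 0, 0.03],
  [[0, 0, 0.034], 0, 0.03],
  [[0, 0, 0.04], 0, 0.03],
  [[0, 0, 0.046], 0, 0.03],
  [[0, 0, 0.046], 0, 0.03],
])

```text
time_s: 21.05
position: [0.5022, 0.1474, 0.028]
tool_rot: [[-1.0, -0.009, -0.001], [-0.009, 1.0, -0.0], [0.001, -0.0, -1.0]]
ft_force: [-0.6, -0.5, -1.2]
grip_width: 0.0454
gripper_force: 92.6
```

>>> drive_tool([
  [[0, 0, 0.01], 0, 0.03],
  [[0, 0, 0.02], 0, 0.03],
  [[0, 0, 0.028], 0, 0.03],
  [[0, 0, 0.032], 0, 0.03],
  [[0, 0, 0.034], 0, 0.03],
  [[0, 0, 0.034], 0, 0.03],
  [[0, 0, 0.034], 0, 0.03],
])

```text
time_s: 21.75
position: [0.5028, 0.1475, -0.005]
tool_rot: [[-1.0, -0.009, 0.001], [-0.009, 1.0, 0.0], [-0.001, 0.0, -1.0]]
ft_force: [0.5, -0.1, -0.2]
grip_width: 0.0452
gripper_force: 92.6
```

>>> drive_tool([
  [[0, 0, 0.001], 0, 0.05],
  [[0, 0, 0.001], 0, 0.06],
  [[0, 0, 0.001], 0, 0.064],
  [[0, 0, 0.001], 0, 0.064],
  [[0, 0, -0.02], 0, 0.064],
  [[0, 0, -0.05], 0, 0.064],
  [[0, 0, -0.1], 0, 0.064],
  [[0, 0, -0.14], 0, 0.064],
  [[0, 0, -0.14], 0, 0.064],
  [[0.1, 0, -0.14], 0, 0.064],
  [[0.1, 0, -0.14], 0, 0.064],
  [[0.1, 0, -0.14], 0, 0.064],
])

```text
time_s: 22.95
position: [0.3955, 0.1467, 0.1333]
tool_rot: [[-1.0, -0.011, -0.008], [-0.011, 1.0, -0.0], [0.008, -0.0, -1.0]]
ft_force: [0.1, -1.4, 0.3]
grip_width: 0.0639
gripper_force: 0.0
```

```bash
cat >> h.py <<'E'
def carrier(tag=None):
    from m import rect
    c=viewer.get_image("wrist"); W=wcloud(c)
    for n in("top","scene"):
        c2=viewer.get_image(n); W2=pts(c2); H=cv2.cvtColor(c2["img"],cv2.COLOR_RGB2HSV);h,s,v=[H[...,i].astype(int) for i in range(3)]; x,y,zz=W2[...,0],W2[...,1],W2[...,2]
        box=(y<.28)&(y>0)&(x>.4)&(x<.65)
        rect(W2,((h<6)|(h>174))&(s>150)&(zz>.03)&(zz<.1)&box,n+" post");rect(W2,(zz>.06)&(zz<.09)&box,n+" pins")
        b=(h>105)&(h<128)&(s>90)&(zz>.025)&(zz<.07)&box&(x<.6); k,l,st,ce=cv2.connectedComponentsWithStats(b.astype(np.uint8))
        for i in range(1,k):
            if st[i,4]>6: rect(W2,l==i,n+" stripe")
        if tag: p=cv2.projectPoints(np.array([[.53,.148,.05]]),c2["rvec"],c2["tvec"],c2["camera_matrix"],None)[0].ravel().astype(int); save(tag+n+".png",c2["img"][p[1]-60:p[1]+60,p[0]-80:p[0]+80],4)
    return c
E
python3 -c "
from h import *
c=carrier('c1'); rk(-.101,.093,.012)"
```

```text
top post 21 [525.7 148.1] [9.7 8.5] 89.9 med [522.4 147.3  76. ] z [45. 85.]
top pins 137 [527.7 147.9] [ 17.  190.9] 0.9 med [526.5 148.9  78.8] z [62. 85.]
top stripe 28 [555.8 149.2] [26.4  7.4] 89.1 med [556.7 147.7  34.3] z [29. 40.]
scene post 62 [528.6 147.2] [ 8.  14.5] 84.1 med [531.3 146.3  64. ] z [39. 84.]
scene pins 215 [527.5 149.4] [ 21.  194.9] 1.1 med [529.9 148.9  76.7] z [62. 82.]
scene stripe 8 [494.7 139. ] [5.3 9.2] 84.1 med [498.2 138.9  33.8] z [32. 38.]
scene stripe 27 [554.3 148.3] [25.5  9.4] 87.3 med [555.5 150.6  34.4] z [32. 36.]
 shift [-0.0554 -0.2516  0.1229] turn 6.03 heading 90.53 pos [0.4031 0.1466 0.1348] t 23.1 q6 -86.4 w 0.0643 F [ 0.2 -0.6  0. ]
```

View pics/c1scene.png

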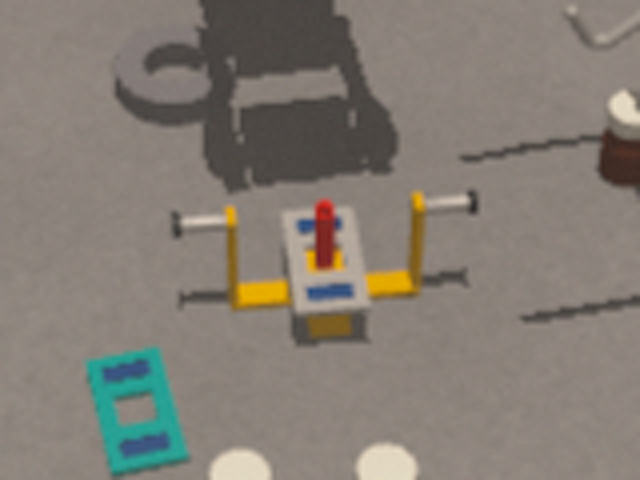

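Scene crop: plate 2 lies flat over the red post at (325,260), with its stripe height at 34 mm as it should be. Plate 4 is next.

>>> drive_tool([
  [[-0.055, -0.252, 0], 6, 0.068],
  [[-0.055, -0.252, 0], 6, 0.068],
  [[-0.055, -0.252, 0], 6, 0.068],
  [[-0.055, -0.252, 0], 6, 0.068],
  [[-0.055, -0.252, 0], 6, 0.068],
  [[-0.055, -0.252, 0], 6, 0.068],
  [[-0.055, -0.252, 0.03], 6, 0.068],
  [[-0.055, -0.252, 0.07], 6, 0.068],
  [[-0.055, -0.252, 0.1], 6, 0.068],
  [[-0.055, -0.252, 0.122], 6, 0.068],
  [[-0.055, -0.252, 0.122], 6, 0.068],
  [[-0.055, -0.252, 0.122], 6, 0.03],
  [[-0.055, -0.252, 0.122], 6, 0.03],
  [[-0.055, -0.252, 0.122], 6, 0.03],
  [[-0.055, -0.252, 0.122], 6, 0.03],
  [[-0.055, -0.252, 0.122], 6, 0.03],
  [[-0.055, -0.252, 0.122], 6, 0.03],
])

```text
time_s: 24.8
position: [0.4609, -0.1052, 0.0139]
tool_rot: [[-0.995, 0.095, 0.003], [0.095, 0.995, -0.001], [-0.003, -0.001, -1.0]]
ft_force: [1.3, 1.3, 6.5]
grip_width: 0.0453
gripper_force: 91.5
```

>>> drive_tool([
  [[0, 0, -0.01], 0, 0.03],
  [[0, 0, -0.03], 0, 0.03],
  [[0, 0, -0.06], 0, 0.03],
  [[0, 0, -0.09], 0, 0.03],
  [[0, 0, -0.12], 0, 0.03],
  [[0, 0, -0.15], 0, 0.03],
  [[0, 0, -0.15], 0, 0.03],
  [[0, 0, -0.15], 0, 0.03],
])

```text
time_s: 25.6
position: [0.4596, -0.1048, 0.1631]
tool_rot: [[-0.995, 0.095, 0.0], [0.095, 0.995, -0.0], [-0.0, -0.0, -1.0]]
ft_force: [-0.3, 0.3, -1.9]
grip_width: 0.045
gripper_force: 92.3
```

```bash
cat >> h.py <<'E'
def held():
    s=env.observe();t=s["position"];R=s["tool_rot"]; fx=-R[:2,0]; fy=R[:2,1]
    c=viewer.get_image("wrist"); W=wcloud(c); H=cv2.cvtColor(c["img"],cv2.COLOR_RGB2HSV); h,ss,v=[H[...,i].astype(int) for i in range(3)]
    b=((h>105)&(h<128)&(ss>90)&(W[...,2]>t[2]+.02)); p=W[b]; 
    print("held",b.sum(), len(p) and np.round([np.median((p[:,:2]-t[:2])@fx),np.median((p[:,:2]-t[:2])@fy),np.median(p[:,2])-t[2]],4))
E
python3 -c "
from h import *
held(); carrier(); go(.5025,.148,.08,90.7)"
```

```text
held 1497 [-0.0052  0.0055  0.0419]
top post 21 [526.1 147.9] [9.4 9.2] 87.6 med [522.8 147.1  76.5] z [43. 86.]
top pins 137 [527.4 147.8] [ 16.6 191. ] 0.8 med [526.5 147.1  78.3] z [62. 85.]
top stripe 28 [556.4 149.3] [26.7  7.2] 89.9 med [556.1 147.8  34.4] z [29. 40.]
top stripe 30 [496.6 147.2] [26.5  6.7] 88.4 med [496.6 147.3  34.5] z [30. 38.]
scene post 64 [527.6 147.3] [ 8.  17.8] 83.9 med [531.1 146.8  63. ] z [37. 85.]
scene pins 223 [526.6 149.1] [ 20.6 194.5] 0.9 med [529.9 148.4  76.7] z [61. 83.]
scene stripe 9 [496.4 138.9] [5.3 8.8] 84.3 med [496.  138.8  34.8] z [31. 36.]
scene stripe 28 [554.8 148.3] [25.7 11.5] 85.4 med [554.8 149.6  34.3] z [31. 37.]
 shift [-0.019   0.2556  0.082 ] turn -6.17 heading 84.53 pos [ 0.4594 -0.1047  0.1618] t 25.8 q6 -111.8 w 0.0451 F [ 0.9 -0.2 -2.1]
```

>>> drive_tool([
  [[-0.0185, 0.2555, 0], -6, 0.03],
  [[-0.0185, 0.2555, 0], -6, 0.03],
  [[-0.0185, 0.2555, 0], -6, 0.03],
  [[-0.0185, 0.2555, 0], -6, 0.03],
  [[-0.0185, 0.2555, 0], -6, 0.03],
  [[-0.0185, 0.2555, 0], -6, 0.03],
  [[-0.0185, 0.2555, 0.04], -6, 0.03],
  [[-0.0185, 0.2555, 0.08], -6, 0.03],
  [[-0.0185, 0.2555, 0.095], -6, 0.03],
  [[-0.0185, 0.2555, 0.105], -6, 0.03],
  [[-0.0185, 0.2555, 0.115], -6, 0.03],
  [[-0.0185, 0.2555, 0.125], -6, 0.03],
  [[-0.0185, 0.2555, 0.125], -6, 0.03],
])

```text
time_s: 27.1
position: [0.5023, 0.1475, 0.037]
tool_rot: [[-1.0, -0.009, -0.001], [-0.009, 1.0, -0.0], [0.001, -0.0, -1.0]]
ft_force: [0.3, 0.6, -1.7]
grip_width: 0.0453
gripper_force: 92.5
```

```bash
python3 -c "
from h import *
go(.502,.148,.001,90.7)"
```

```text
shift [0.0003 0.0005 0.036 ] turn -0.18 heading 90.52 pos [0.5023 0.1475 0.037 ] t 27.1 q6 -87.1 w 0.0453 F [ 0.3  0.6 -1.7]
```

>>> drive_tool([
  [[0, 0, 0.01], 0, 0.03],
  [[0, 0, 0.02], 0, 0.03],
  [[0, 0, 0.028], 0, 0.03],
  [[0, 0, 0.033], 0, 0.03],
  [[0, 0, 0.036], 0, 0.03],
  [[0, 0, 0.036], 0, 0.03],
  [[0, 0, 0.036], 0, 0.05],
  [[0, 0, 0.036], 0, 0.06],
  [[0, 0, 0.036], 0, 0.064],
  [[0, 0, 0.036], 0, 0.064],
  [[0, 0, 0.02], 0, 0.064],
  [[0, 0, -0.02], 0, 0.064],
  [[0, 0, -0.06], 0, 0.064],
  [[0, 0, -0.1], 0, 0.064],
  [[0, 0, -0.1], 0, 0.04],
  [[0, 0, -0.1], 0, 0.0],
])

```text
time_s: 28.7
position: [0.5027, 0.1476, 0.1378]
tool_rot: [[-1.0, -0.009, 0.001], [-0.009, 1.0, 0.0], [-0.001, 0.0, -1.0]]
ft_force: [-1.2, -0.1, -0.9]
grip_width: 0.0357
gripper_force: 0.0
```

```bash
python3 -c "
from h import *
carrier(); rk(.03,-.093,.0265)"
```

```text
top post 0
top pins 39 [528.1  66.7] [28.4 12.5] 88.3 med [528.1  66.6  79.5] z [75. 84.]
top stripe 8 [500.5 155.8] [4.5 9.1] 0.6 med [500.1 155.7  41.8] z [36. 45.]
scene post 65 [528.2 148.4] [10.4 16.6] 83.8 med [531.2 147.8  65.8] z [36. 84.]
scene pins 217 [527.4 148.9] [ 19.3 194. ] 1.7 med [530.  148.9  76.7] z [63. 84.]
scene stripe 30 [555.4 150.2] [11.  26.2] 2.1 med [556.6 150.6  40.1] z [37. 42.]
 shift [-0.0678 -0.4504  0.1096] turn 6.03 heading 90.53 pos [0.502  0.1476 0.1363] t 28.85 q6 -87.1 w 0.0129 F [-0.1  0.4 -0.1]
```

>>> drive_tool([
  [[-0.076, -0.45, 0], 6, 0],
  [[-0.076, -0.45, 0], 6, 0],
  [[-0.076, -0.45, 0], 6, 0],
  [[-0.076, -0.45, 0], 6, 0],
  [[-0.076, -0.45, 0], 6, 0],
  [[-0.076, -0.45, 0], 6, 0],
  [[-0.076, -0.45, 0], 6, 0],
  [[-0.076, -0.45, 0], 6, 0],
  [[-0.076, -0.45, 0], 6, 0],
  [[-0.076, -0.45, 0], 6, 0],
  [[-0.076, -0.45, 0.04], 6, 0],
  [[-0.076, -0.45, 0.08], 6, 0],
  [[-0.076, -0.45, 0.1], 6, 0],
  [[-0.076, -0.45, 0.1], 6, 0],
])

```text
time_s: 30.25
position: [0.581, -0.2998, 0.0334]
tool_rot: [[-0.995, 0.095, -0.007], [0.095, 0.995, 0.005], [0.007, 0.005, -1.0]]
ft_force: [0.6, -0.6, -0.3]
grip_width: -0.0001
gripper_force: 0.0
```

```bash
python3 -c "
from h import *
rk(.038,-.093,.0265);stripes()"
```

```text
shift [-0.0009 -0.0032  0.0069] turn 0.04 heading 84.54 pos [ 0.581  -0.2998  0.0334] t 30.25 q6 -122.2 w -0.0001 F [ 0.6 -0.6 -0.3]
stripe px [71.  8.] 495 world [ 428.8 -397.7] rack [-105.  -201.9]
stripe px [311.  49.] 1625 world [ 473.9 -289.7] rack [-70.4 -90. ]
stripe px [316. 207.] 242 world [ 537.7 -293.9] rack [ -6.5 -88.1]
stripe px [116. 220.] 640 world [ 533.9 -383.6] rack [  -1.7 -177.7]
stripe px [ 57. 261.] 408 world [ 550.1 -425.9] rack [  18.5 -218.3]
```

>>> drive_tool([
  [[0, -0.002, 0], 0, 0],
  [[0, -0.002, 0.006], 0, 0],
  [[0, -0.002, 0.009], 0, 0],
  [[0, -0.002, 0.009], 0, 0],
])

```text
time_s: 30.7
position: [0.5826, -0.3035, 0.0288]
tool_rot: [[-0.995, 0.095, -0.0], [0.095, 0.995, 0.0], [0.0, 0.0, -1.0]]
ft_force: [0.0, 0.0, -0.5]
grip_width: 0.0001
gripper_force: 0.0
```

```bash
python3 -c "
from h import *
rk(-.02,-.093,.0265)"
```

```text
shift [0.0591 0.0004 0.0023] turn 0.03 heading 84.53 pos [ 0.5826 -0.3035  0.0288] t 30.7 q6 -122.4 w 0.0001 F [ 0.   0.  -0.5]
```

>>> drive_tool([
  [[0.0, 0, 0.0025], 0, 0],
  [[0.008, 0, 0.0025], 0, 0],
  [[0.014, 0, 0.0025], 0, 0],
  [[0.02, 0, 0.0025], 0, 0],
  [[0.026, 0, 0.0025], 0, 0],
  [[0.032, 0, 0.0025], 0, 0],
  [[0.038, 0, 0.0025], 0, 0],
  [[0.044, 0, 0.0025], 0, 0],
  [[0.05, 0, 0.0025], 0, 0],
  [[0.055, 0, 0.0025], 0, 0],
  [[0.058, 0, 0.0025], 0, 0],
  [[0.06, 0, 0.0025], 0, 0],
  [[0.06, 0, 0.0025], 0, 0],
  [[0.055, 0, -0.05], 0, 0.0],
  [[0.055, 0, -0.1], 0, 0.068],
  [[0.1, 0, -0.1], 0, 0.068],
  [[0.14, 0, -0.1], 0, 0.068],
  [[0.14, 0, -0.1], 0, 0.068],
  [[0.14, 0, -0.1], 0, 0.068],
])

```text
time_s: 32.6
position: [0.4431, -0.2905, 0.1292]
tool_rot: [[-0.995, 0.096, 0.0], [0.096, 0.995, -0.0], [-0.0, -0.0, -1.0]]
ft_force: [0.8, -0.3, 0.1]
grip_width: 0.0682
gripper_force: 0.0
```

```bash
python3 -c "
from h import *
rk(-.101,-.093,.0125);stripes()"
```

```text
shift [1.000e-04 8.000e-04 1.167e-01] turn -0.02 heading 84.48 pos [ 0.4431 -0.2905  0.1292] t 32.6 q6 -130.5 w 0.0682 F [ 0.8 -0.3  0.1]
stripe px [167.  22.] 426 world [ 276.4 -374.6] rack [-258.8 -193.5]
stripe px [147. 126.] 347 world [ 348.  -396.3] rack [-185.5 -208.3]
stripe px [144. 196.] 330 world [ 396.8 -406.8] rack [-135.9 -214. ]
stripe px [322. 233.] 395 world [ 436.5 -283.5] rack [-108.2  -87.4]
stripe px [318. 313.] 438 world [ 496.9 -292.1] rack [-47.3 -90.2]
stripe px [594. 325.] 114 world [549.1 -33.7] rack [-20.1 171.9]
stripe px [145. 352.] 75 world [ 524.5 -440.4] rack [  -5.6 -235.3]
stripe px [589. 366.] 85 world [598.3 -25.4] rack [ 28.1 185. ]
stripe px [609. 402.] 650 world [666.3  31.2] rack [ 90.3 247.8]
```

>>> drive_tool([
  [[0, 0.001, 0.04], 0, 0.068],
  [[0, 0.001, 0.08], 0, 0.068],
  [[0, 0.001, 0.1], 0, 0.068],
  [[0, 0.001, 0.116], 0, 0.068],
  [[0, 0.001, 0.116], 0, 0.068],
  [[0, 0.001, 0.116], 0, 0.03],
  [[0, 0.001, 0.116], 0, 0.03],
  [[0, 0.001, 0.116], 0, 0.03],
  [[0, 0.001, 0.116], 0, 0.03],
  [[0, 0.001, 0.116], 0, 0.03],
  [[0, 0.001, 0.116], 0, 0.03],
])

```text
time_s: 33.75
position: [0.4442, -0.2897, 0.0138]
tool_rot: [[-0.995, 0.095, 0.002], [0.095, 0.995, -0.002], [-0.002, -0.001, -1.0]]
ft_force: [2.1, 1.7, 6.5]
grip_width: 0.0448
gripper_force: 91.6
```

>>> drive_tool([
  [[0, 0, -0.01], 0, 0.03],
  [[0, 0, -0.03], 0, 0.03],
  [[0, 0, -0.06], 0, 0.03],
  [[0, 0, -0.09], 0, 0.03],
  [[0, 0, -0.12], 0, 0.03],
  [[0, 0, -0.15], 0, 0.03],
  [[0, 0, -0.15], 0, 0.03],
  [[0, 0, -0.15], 0, 0.03],
])

```text
time_s: 34.55
position: [0.443, -0.2891, 0.1629]
tool_rot: [[-0.995, 0.095, -0.0], [0.095, 0.995, -0.0], [0.0, -0.0, -1.0]]
ft_force: [-0.2, 0.5, -1.9]
grip_width: 0.045
gripper_force: 92.2
```

```bash
python3 -c "
from h import *
held(); carrier(); go(.5025,.148,.045,90.5)"
```

```text
held 1457 [-0.0078  0.0058  0.0422]
top post 22 [526.2 148.1] [9.6 9.8] 3.8 med [523.3 147.5  75. ] z [41. 85.]
top pins 137 [527.1 147.8] [ 15.9 190.6] 0.4 med [526.3 148.9  79.1] z [63. 85.]
top stripe 33 [557. 149.] [ 9.3 27.4] 8.5 med [557.  150.5  40.1] z [33. 45.]
top stripe 31 [497.8 147.2] [ 8.8 26.5] 1.1 med [498.5 148.6  40.1] z [35. 45.]
scene post 62 [527.4 147.5] [16.4 10.4] 1.7 med [531.4 147.7  65. ] z [36. 86.]
scene pins 217 [528.5 148.8] [ 20.8 193.7] 1.4 med [530.  150.   76.9] z [63. 84.]
scene stripe 30 [555.3 150.1] [11.3 27.7] 8.1 med [555.1 150.6  39.2] z [36. 42.]
 shift [-0.0179  0.4404  0.1173] turn -5.97 heading 84.53 pos [ 0.4429 -0.2889  0.1617] t 34.75 q6 -130.5 w 0.0452 F [-0.3  0.5 -1. ]
```

>>> drive_tool([
  [[-0.0205, 0.4405, 0], -6, 0.03],
  [[-0.0205, 0.4405, 0], -6, 0.03],
  [[-0.0205, 0.4405, 0], -6, 0.03],
  [[-0.0205, 0.4405, 0], -6, 0.03],
  [[-0.0205, 0.4405, 0], -6, 0.03],
  [[-0.0205, 0.4405, 0], -6, 0.03],
  [[-0.0205, 0.4405, 0], -6, 0.03],
  [[-0.0205, 0.4405, 0], -6, 0.03],
  [[-0.0205, 0.4405, 0], -6, 0.03],
  [[-0.0205, 0.4405, 0], -6, 0.03],
  [[-0.0205, 0.4405, 0.04], -6, 0.03],
  [[-0.0205, 0.4405, 0.08], -6, 0.03],
  [[-0.0205, 0.4405, 0.09], -6, 0.03],
  [[-0.0205, 0.4405, 0.1], -6, 0.03],
  [[-0.0205, 0.4405, 0.11], -6, 0.03],
  [[-0.0205, 0.4405, 0.12], -6, 0.03],
  [[-0.0205, 0.4405, 0.12], -6, 0.03],
])

```text
time_s: 36.45
position: [0.5056, 0.1471, 0.0423]
tool_rot: [[-1.0, -0.009, -0.001], [-0.009, 1.0, -0.0], [0.001, -0.0, -1.0]]
ft_force: [-0.4, -0.4, -0.7]
grip_width: 0.0449
gripper_force: 92.6
```

```bash
python3 -c "
from h import *
go(.505,.148,.006,90.5)"
```

```text
shift [0.0005 0.0009 0.0363] turn 0.02 heading 90.52 pos [0.5056 0.1471 0.0423] t 36.45 q6 -87.2 w 0.0449 F [-0.4 -0.4 -0.7]
```

>>> drive_tool([
  [[0, 0.001, 0.01], 0, 0.03],
  [[0, 0.001, 0.02], 0, 0.03],
  [[0, 0.001, 0.028], 0, 0.03],
  [[0, 0.001, 0.033], 0, 0.03],
  [[0, 0.001, 0.036], 0, 0.03],
  [[0, 0.001, 0.036], 0, 0.03],
  [[0, 0.001, 0.036], 0, 0.05],
  [[0, 0.001, 0.036], 0, 0.06],
  [[0, 0.001, 0.036], 0, 0.064],
  [[0, 0.001, 0.036], 0, 0.064],
  [[0, 0.001, 0.02], 0, 0.064],
  [[0, 0.001, -0.02], 0, 0.064],
  [[0, 0.001, -0.06], 0, 0.064],
  [[0, 0, -0.1], 0, 0.064],
  [[0.05, 0, -0.1], 0, 0.04],
  [[0.1, 0, -0.1], 0, 0.04],
  [[0.12, 0, -0.1], 0, 0.04],
  [[0.12, 0, -0.1], 0, 0.04],
])

```text
time_s: 38.25
position: [0.3834, 0.1463, 0.1429]
tool_rot: [[-1.0, -0.01, -0.001], [-0.01, 1.0, 0.0], [0.001, 0.0, -1.0]]
ft_force: [-0.5, 0.5, -0.2]
grip_width: 0.0402
gripper_force: 0.0
```

```bash
python3 - <<'E'
from h import *
carrier("c2"); go(.527,.148,.1,90.5)
# balancer
for n in("top","scene"):
    c=viewer.get_image(n); W=pts(c); H=cv2.cvtColor(c["img"],cv2.COLOR_RGB2HSV);s=H[...,1].astype(int)
    x,y,z=W[...,0],W[...,1],W[...,2]
    m=(z>.19)&(z<.3)&(y<.46)&(y>.2)&(x>.38)&(x<.62)
    p=W[m]; print(n,len(p))
    th=np.radians(6)
    for th in (6,):
        t=np.radians(th); e=np.array([np.cos(t),np.sin(t)]); f=np.array([-np.sin(t),np.cos(t)]) # e along pins, f towards pivot
        a=p[:,:2]@e*1e3; b=p[:,:2]@f*1e3
        for b0 in range(int(b.min())//10*10,int(b.max())+1,10):
            k=(b>=b0)&(b<b0+10)
            if k.sum()<3: continue
            aa=a[k]; mid=480+30; lo=aa<mid; o=[]
            for q in (lo,~lo):
                if q.any(): o.append((round(float(np.median(aa[q])),1),round(float(np.median(p[k][q][:,2])*1e3)),int(q.sum())))
            print(b0,o)
E
```

```text
top post 23 [525.4 147.7] [9.1 9.3] 83.2 med [524.1 147.8  76.7] z [42. 84.]
top pins 138 [527.3 147.8] [ 15.9 190.6] 0.6 med [526.1 146.6  79.3] z [63. 84.]
top stripe 35 [558.9 148.8] [26.6 10.6] 88.7 med [557.4 147.2  44.9] z [40. 50.]
top stripe 30 [498.1 146.8] [26.5  7. ] 87.8 med [497.9 146.8  44.9] z [39. 51.]
scene post 59 [527.  148.6] [10.4 18.2] 83.9 med [531.5 147.7  65.9] z [43. 83.]
scene pins 218 [527.7 148.7] [ 20.5 193.5] 0.3 med [530.1 149.6  76.9] z [62. 82.]
scene stripe 32 [556.4 148.2] [26.4 13.4] 88.2 med [555.1 148.4  43.8] z [40. 48.]
 shift [-0.1399  0.0006  0.043 ] turn 0.02 heading 90.52 pos [0.3871 0.1461 0.1429] t 38.4 q6 -86.3 w 0.0399 F [-0.1  0.  -0.4]
top 955
210 [(447.7, 273, 11), (601.7, 271, 12)]
220 [(447.7, 260, 12), (601.4, 258, 11)]
230 [(448.6, 248, 13), (602.0, 249, 13)]
240 [(449.1, 255, 15), (601.9, 255, 13)]
250 [(449.1, 262, 14), (602.1, 260, 14)]
260 [(448.1, 261, 13), (602.1, 262, 14)]
270 [(448.6, 259, 14), (602.3, 260, 11)]
280 [(448.9, 257, 13), (601.9, 257, 13)]
290 [(448.3, 255, 13), (601.6, 256, 13)]
300 [(448.8, 254, 14), (603.
[... 371 characters left out ...]
, 3)]
210 [(449.8, 269, 14), (603.3, 269, 16)]
220 [(451.2, 255, 20), (604.8, 256, 22)]
230 [(449.7, 247, 12), (604.4, 248, 17)]
240 [(448.8, 250, 18), (603.1, 251, 20)]
250 [(451.9, 259, 15), (603.6, 258, 19)]
260 [(450.4, 260, 14), (603.6, 260, 12)]
270 [(449.7, 257, 16), (603.9, 259, 15)]
280 [(451.3, 257, 13), (605.0, 256, 13)]
290 [(449.6, 254, 12), (604.1, 254, 16)]
300 [(450.2, 252, 10), (603.6, 253, 18)]
310 [(450.9, 252, 10), (604.6, 251, 15)]
320 [(474.3, 250, 70), (558.6, 250, 124)]
330 [(482.3, 251, 24), (550.5, 251, 66)]
340 [(533.8, 248, 35)]
350 [(534.9, 245, 47)]
360 [(534.6, 241, 48)]
370 [(534.8, 242, 45)]
380 [(534.7, 239, 48)]
390 [(530.8, 243, 90)]
400 [(534.6, 253, 56)]
```

View pics/c2scene.png

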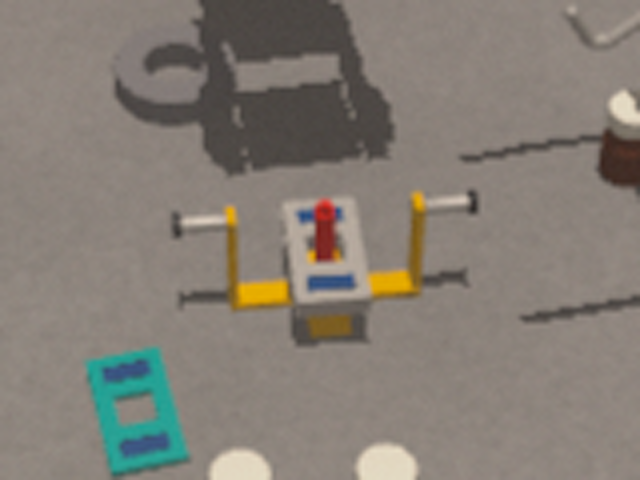

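Scene crop: all three plates are stacked flat over the post (325,230), with the top stripe at 45 mm. The hook seat fits at about (0.499, 0.287, 0.255) with the pin line at 6°. Trough bottom and crossbar minus 95 mm agree on this. Next I'll grip the post.

>>> drive_tool([
  [[-0.14, 0.001, 0], 0, 0.04],
  [[-0.14, 0.001, 0], 0, 0.04],
  [[-0.14, 0.001, 0], 0, 0.04],
  [[-0.14, 0.001, 0], 0, 0.04],
  [[-0.14, 0.001, 0], 0, 0.04],
  [[-0.14, 0.001, 0.04], 0, 0.04],
  [[-0.14, 0.001, 0.08], 0, 0.04],
  [[-0.14, 0.001, 0.1], 0, 0.04],
  [[-0.14, 0.001, 0.115], 0, 0.04],
  [[-0.14, 0.001, 0.118], 0, 0.04],
  [[-0.14, 0.001, 0.118], 0, 0.04],
  [[-0.14, 0.001, 0.118], 0, 0.0],
  [[-0.14, 0.001, 0.118], 0, 0.0],
  [[-0.14, 0.001, 0.118], 0, 0.0],
  [[-0.14, 0.001, 0.118], 0, 0.0],
  [[-0.14, 0.001, 0.118], 0, 0.0],
], newtons=110)

```text
time_s: 40.1
position: [0.5262, 0.1484, 0.0261]
tool_rot: [[-1.0, -0.009, 0.002], [-0.009, 1.0, -0.0], [-0.002, -0.0, -1.0]]
ft_force: [-2.1, -1.4, 5.6]
grip_width: 0.0096
gripper_force: 107.5
```

```bash
python3 -c "
from h import *
go(.499,.287,.3,6)"
```

```text
shift [ 0.0254  0.1388 -0.2739] turn 84.54 heading 90.54 pos [0.5262 0.1484 0.0261] t 40.1 q6 -87.2 w 0.0096 F [-2.1 -1.4  5.6]
```

>>> drive_tool([
  [[0, 0, -0.01], 0, 0],
  [[0, 0, -0.03], 0, 0],
  [[0, 0, -0.06], 0, 0],
  [[0, 0, -0.09], 0, 0],
  [[0, 0, -0.12], 0, 0],
  [[0, 0, -0.15], 0, 0],
  [[0, 0, -0.18], 0, 0],
  [[0, 0, -0.21], 0, 0],
  [[0, 0, -0.235], 0, 0],
  [[0, 0, -0.235], 4, 0],
  [[0, 0, -0.235], 10, 0],
  [[0, 0, -0.235], 17, 0],
  [[0, 0, -0.235], 24, 0],
  [[0, 0, -0.235], 31, 0],
  [[0, 0, -0.235], 38, 0],
  [[0, 0, -0.235], 45, 0],
  [[0, 0, -0.235], 52, 0],
  [[0, 0, -0.235], 58, 0],
  [[0, 0, -0.235], 60, 0],
  [[0, 0, -0.235], 60, 0],
])

```text
time_s: 42.1
position: [0.5251, 0.1484, 0.2598]
tool_rot: [[-0.508, 0.861, -0.001], [0.861, 0.508, -0.0], [0.001, -0.001, -1.0]]
ft_force: [0.2, -0.5, -6.5]
grip_width: 0.0097
gripper_force: 108.1
```

```bash
python3 -c "
from h import *
go(.5206,.1484,.261,6)"
```

```text
shift [ 0.0023 -0.0039 -0.0012] turn 24.52 heading 30.52 pos [0.5251 0.1484 0.2598] t 42.1 q6 -27.2 w 0.0097 F [ 0.2 -0.5 -6.5]
```

>>> drive_tool([
  [[0, 0, 0], 5, 0],
  [[0, 0, 0], 11, 0],
  [[0, 0, 0], 17, 0],
  [[0, 0, 0], 22, 0],
  [[0, 0, 0], 24.5, 0],
  [[0, 0, 0], 24.5, 0],
  [[0, 0, 0], 24.5, 0],
])

```text
time_s: 42.8
position: [0.5255, 0.1485, 0.2598]
tool_rot: [[-0.107, 0.994, -0.0], [0.994, 0.107, 0.0], [0.0, -0.0, -1.0]]
ft_force: [0.0, -0.4, -7.1]
grip_width: 0.0093
gripper_force: 108.1
```

```bash
cat >> h.py <<'E'
def pins(zc,xy,yaw=6,tol=.022):
    "pin-knob ends near height zc about xy, along yaw"
    t=np.radians(yaw); e=np.array([np.cos(t),np.sin(t)]); f=np.array([-np.sin(t),np.cos(t)])
    for n in("top","scene"):
        c=viewer.get_image(n); W=pts(c); d=W[...,:2]-np.array(xy); a=d@e; b=d@f
        for sg in(1,-1):
            m=(a*sg>.066)&(a*sg<.11)&(abs(b)<.035)&(abs(W[...,2]-zc)<tol)
            if m.sum()>3: print(n,sg,m.sum(),"a %.1f..%.1f b med %.1f z med %.1f"%(*(np.percentile(a[m],[2,98])*1e3),np.median(b[m])*1e3,np.median(W[m][:,2])*1e3))
E
python3 -c "
from h import *
s=env.observe()['position']; pins(s[2]-.026+.075,s[:2]); go(.499,.287,.261,6)"
```

```text
scene 1 83 a 66.7..98.9 b med -0.7 z med 311.7
scene -1 14 a -96.4..-79.9 b med -5.1 z med 309.9
 shift [ 0.1406 -0.0117 -0.0012] turn 0.11 heading 6.11 pos [0.5256 0.1484 0.2598] t 42.9 q6 -2.8 w 0.0099 F [-0.3 -0.7 -6.2]
```

>>> drive_tool([
  [[0.02, -0.012, 0], 0, 0],
  [[0.045, -0.0125, 0], 0, 0],
  [[0.07, -0.0125, 0], 0, 0],
  [[0.095, -0.0125, 0], 0, 0],
  [[0.115, -0.0125, 0], 0, 0],
  [[0.13, -0.0125, 0], 0, 0],
  [[0.138, -0.0125, 0], 0, 0],
  [[0.1405, -0.0125, 0], 0, 0],
  [[0.1405, -0.0125, 0], 0, 0],
  [[0.1405, -0.0125, 0], 0, 0],
])

```text
time_s: 43.9
position: [0.4988, 0.2862, 0.2598]
tool_rot: [[-0.104, 0.995, -0.0], [0.995, 0.104, -0.0], [-0.0, -0.0, -1.0]]
ft_force: [-0.0, 0.2, -7.6]
grip_width: 0.0098
gripper_force: 108.2
```

```bash
python3 - <<'E'
from h import *
s=env.observe()['position']; pins(s[2]-.026+.075,s[:2]); go(.499,.287,.261,6)
c=viewer.get_image("scene"); p=cv2.projectPoints(np.array([[.499,.287,.28]]),c["rvec"],c["tvec"],c["camera_matrix"],None)[0].ravel().astype(int); print(p)
save("hang1.png",c["img"][p[1]-90:p[1]+90,p[0]-120:p[0]+120],3.3)
E
```

```text
scene 1 81 a 66.8..97.9 b med -1.3 z med 311.5
scene -1 43 a -96.3..-67.0 b med -2.7 z med 312.1
 shift [ 0.0007  0.0003 -0.0011] turn -0.01 heading 5.99 pos [0.4988 0.2862 0.2599] t 44.0 q6 12.1 w 0.0098 F [ 1.  -0.4 -6.4]
[396 198]
```

View pics/hang1.png

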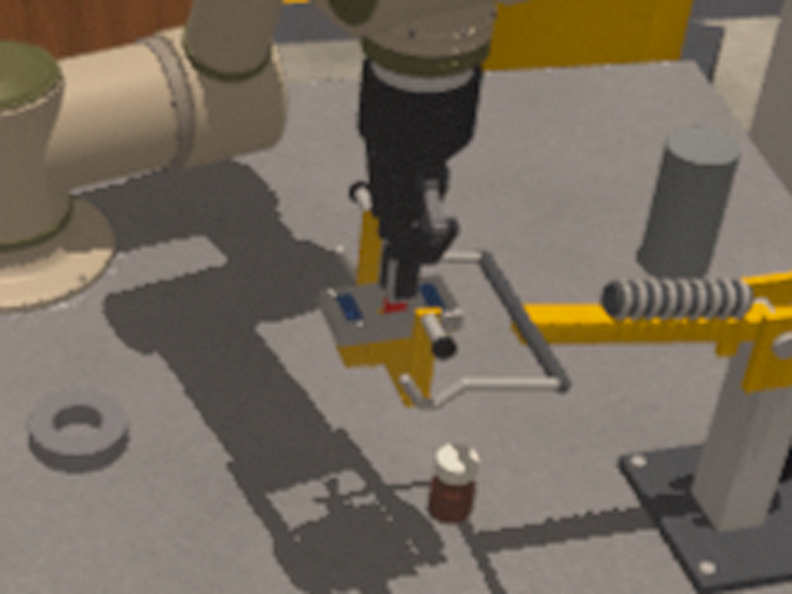

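The scene crop shows the pins lined up above the hooks: near knob at (440,345) above the trough at (430,400), with the uprights between the bars. Now lowering.

>>> drive_tool([
  [[0.002, 0, 0.006], 0, 0],
  [[0.002, 0, 0.014], 0, 0],
  [[0.002, 0, 0.022], 0, 0],
  [[0.002, 0, 0.03], 0, 0],
  [[0.002, 0, 0.037], 0, 0],
  [[0.002, 0, 0.043], 0, 0],
  [[0.002, 0, 0.048], 0, 0],
  [[0.002, 0, 0.05], 0, 0],
  [[0.002, 0, 0.05], 0, 0],
])

```text
time_s: 44.95
position: [0.4984, 0.2888, 0.2097]
tool_rot: [[-0.105, 0.994, -0.0], [0.994, 0.105, -0.0], [-0.0, -0.0, -1.0]]
ft_force: [0.0, -0.7, -6.2]
grip_width: 0.0098
gripper_force: 108.2
```

>>> drive_tool([
  [[0, 0, 0.002], 0, 0],
  [[0, 0, 0.004], 0, 0],
  [[0, 0, 0.006], 0, 0],
  [[0, 0, 0.008], 0, 0],
  [[0, 0, 0.01], 0, 0],
  [[0, 0, 0.01], 0, 0],
])

```text
time_s: 45.55
position: [0.4986, 0.2888, 0.1998]
tool_rot: [[-0.105, 0.994, 0.0], [0.994, 0.105, 0.0], [-0.0, 0.0, -1.0]]
ft_force: [0.1, -1.2, -3.4]
grip_width: 0.0098
gripper_force: 108.7
```

```bash
cat >> h.py <<'E'
def bar():
    "crossbar and hook-bar heights"
    t=np.radians(6); e=np.array([np.cos(t),np.sin(t)]); f=np.array([-np.sin(t),np.cos(t)])
    for n in ("top","scene"):
        W=pts(viewer.get_image(n)); a=W[...,:2]@e*1e3-526.2; b=W[...,:2]@f*1e3; o=[]
        for b0 in range(206,346,10):
            r=[]
            for sg in(-1,1):
                m=(abs(a-77*sg)<9)&(abs(b-b0-5)<5)&(W[...,2]>.12)&(W[...,2]<.3)
                r.append(round(float(np.median(W[m][:,2])*1e3)) if m.sum()>2 else None)
            o.append((b0+5,*r))
        print(n,o)
E
python3 -c "
from h import *
s=env.observe()['position']; go(.499,.287,.2,6); pins(s[2]-.026+.075,s[:2],tol=.012); bar()"
```

```text
shift [-0.0018  0.0003 -0.0002] turn 0.02 heading 6.02 pos [0.4986 0.2888 0.1998] t 45.55 q6 12.3 w 0.0098 F [ 0.1 -1.2 -3.4]
scene 1 149 a 68.3..97.6 b med 0.3 z med 250.8
scene -1 66 a -98.3..-67.6 b med -4.9 z med 251.1
top [(211, None, None), (221, None, None), (231, None, None), (241, None, None), (251, None, None), (261, None, None), (271, None, None), (281, None, None), (291, None, None), (301, None, None), (311, None, None), (321, None, None), (331, None, None), (341, None, None)]
scene [(211, 264, 265), (221, 253, 256), (231, 249, 249), (241, None, 250), (251, None, 252), (261, None, 255), (271, None, 254), (281, None, 252), (291, None, 251), (301, 248, 249), (311, 247, 248), (321, 246, 246), (331, 247, 245), (341, None, None)]
```

The pins have landed in the hooks and the load is passing to the spring: the wrist now carries 3.4 N of 6.4 N. I'll sink gently along with it.

>>> drive_tool([
  [[0, 0, 0.002], 0, 0],
  [[0, 0, 0.005], 0, 0],
  [[0, 0, 0.008], 0, 0],
  [[-0.001, 0, 0.011], 0, 0],
  [[-0.001, 0, 0.014], 0, 0],
  [[-0.001, 0, 0.017], 0, 0],
  [[-0.001, 0, 0.02], 0, 0],
  [[-0.001, 0, 0.023], 0, 0],
  [[-0.002, 0, 0.026], 0, 0],
  [[-0.002, 0, 0.029], 0, 0],
  [[-0.002, 0, 0.032], 0, 0],
  [[-0.002, 0, 0.035], 0, 0],
  [[-0.002, 0, 0.038], 0, 0],
  [[-0.002, 0, 0.04], 0, 0],
  [[-0.002, 0, 0.04], 0, 0],
  [[-0.002, 0, 0.04], 0, 0],
])

```text
time_s: 47.35
position: [0.4986, 0.287, 0.1599]
tool_rot: [[-0.105, 0.994, 0.0], [0.994, 0.105, 0.0], [0.0, 0.0, -1.0]]
ft_force: [0.3, 1.1, -1.3]
grip_width: 0.0097
gripper_force: 109.0
```

```bash
python3 -c "
from h import *
s=env.observe()['position']; go(.499,.287,.14,6); pins(s[2]-.026+.075,s[:2],tol=.012); bar()"
```

```text
shift [-0.      0.0004  0.0199] turn 0.04 heading 6.04 pos [0.4986 0.287  0.1599] t 47.35 q6 12.1 w 0.0097 F [ 0.3  1.1 -1.3]
scene 1 147 a 71.1..98.2 b med 0.8 z med 211.8
scene -1 66 a -97.2..-67.4 b med -5.3 z med 212.4
top [(211, None, None), (221, None, None), (231, None, None), (241, None, None), (251, None, None), (261, None, None), (271, None, None), (281, None, None), (291, None, None), (301, None, None), (311, None, None), (321, None, None), (331, None, None), (341, None, None)]
scene [(211, 220, 220), (221, 207, 210), (231, 212, 211), (241, None, 210), (251, None, 216), (261, None, 218), (271, None, 218), (281, None, 220), (291, 218, 218), (301, 217, 219), (311, 216, 217), (321, 218, 218), (331, 220, 220), (341, None, None)]
```

>>> drive_tool([
  [[0, 0, 0.003], 0, 0],
  [[0, 0, 0.006], 0, 0],
  [[0, 0, 0.009], 0, 0],
  [[0, 0, 0.012], 0, 0],
  [[0, 0, 0.015], 0, 0],
  [[0, 0, 0.018], 0, 0],
  [[0, 0, 0.02], 0, 0],
  [[0, 0, 0.02], 0, 0],
  [[0, 0, 0.02], 0, 0],
  [[0, 0, 0.02], 0, 0],
])

```text
time_s: 48.55
position: [0.4986, 0.2868, 0.1399]
tool_rot: [[-0.105, 0.994, 0.0], [0.994, 0.105, -0.0], [-0.0, 0.0, -1.0]]
ft_force: [-0.3, 2.0, 0.8]
grip_width: 0.0099
gripper_force: 109.2
```

>>> drive_tool([
  [[0, 0, 0], 0, 0],
])

```text
time_s: 48.65
position: [0.4986, 0.2868, 0.1399]
tool_rot: [[-0.105, 0.994, 0.0], [0.994, 0.105, -0.0], [-0.0, 0.0, -1.0]]
ft_force: [-0.5, 2.3, 0.0]
grip_width: 0.0099
gripper_force: 109.2
```

>>> drive_tool([
  [[0, 0, 0], 0, 0],
])

```text
time_s: 48.75
position: [0.4986, 0.2868, 0.1399]
tool_rot: [[-0.105, 0.994, -0.0], [0.994, 0.105, -0.0], [-0.0, -0.0, -1.0]]
ft_force: [-0.3, 2.8, 0.7]
grip_width: 0.0095
gripper_force: 109.2
```

>>> drive_tool([
  [[0, 0, 0], 0, 0],
])

```text
time_s: 48.85
position: [0.4986, 0.2868, 0.1399]
tool_rot: [[-0.105, 0.994, 0.0], [0.994, 0.105, -0.0], [-0.0, 0.0, -1.0]]
ft_force: [-0.1, 1.1, 0.2]
grip_width: 0.0095
gripper_force: 109.2
```

>>> drive_tool([
  [[0.001, 0, 0], 0, 0],
  [[0.002, 0, 0], 0, 0],
  [[0.002, 0, 0], 0, 0],
  [[0.002, 0, 0], 0, 0],
])

```text
time_s: 49.25
position: [0.4985, 0.2879, 0.1396]
tool_rot: [[-0.105, 0.994, -0.0], [0.994, 0.105, -0.002], [-0.002, -0.001, -1.0]]
ft_force: [-0.2, -5.6, -0.1]
grip_width: 0.0094
gripper_force: 109.1
```

>>> drive_tool([
  [[0, 0, 0], 0, 0],
])

```text
time_s: 49.35
position: [0.4985, 0.2879, 0.1396]
tool_rot: [[-0.105, 0.995, -0.0], [0.995, 0.105, -0.002], [-0.002, -0.001, -1.0]]
ft_force: [-0.2, -5.2, -0.5]
grip_width: 0.0098
gripper_force: 109.1
```

```bash
python3 -c "
from h import *
s=env.observe()['position']; pins(s[2]-.026+.075,s[:2],tol=.012); bar()"
```

```text
scene 1 143 a 67.6..97.5 b med 0.0 z med 191.7
scene -1 68 a -98.7..-68.9 b med -5.3 z med 191.2
top [(211, None, None), (221, None, None), (231, None, None), (241, None, None), (251, None, None), (261, None, None), (271, None, None), (281, None, None), (291, None, None), (301, None, None), (311, None, None), (321, None, None), (331, None, None), (341, None, None)]
scene [(211, 198, 199), (221, 187, 190), (231, 190, 190), (241, None, 190), (251, None, 196), (261, None, 200), (271, None, 200), (281, None, 202), (291, 199, 201), (301, 202, 202), (311, 203, 203), (321, 204, 203), (331, 206, 204), (341, None, None)]
```

>>> drive_tool([
  [[-0.001, 0, 0], 0, 0],
  [[-0.0014, 0, 0], 0, 0],
  [[-0.0014, 0, 0], 0, 0],
  [[-0.0014, 0, 0], 0, 0],
], newtons=20)

```text
time_s: 49.95
position: [0.4985, 0.2877, 0.1399]
tool_rot: [[-0.105, 0.994, 0.0], [0.994, 0.105, 0.0], [0.0, 0.0, -1.0]]
ft_force: [0.1, 0.8, 0.8]
grip_width: 0.0095
gripper_force: 109.2
```

>>> drive_tool([
  [[0, 0, 0], 0, 0.014],
  [[0, 0, 0], 0, 0.018],
  [[0, 0, 0], 0, 0.024],
  [[0, 0, 0], 0, 0.03],
  [[0, 0, 0], 0, 0.036],
  [[0, 0, 0], 0, 0.04],
  [[0, 0, 0], 0, 0.04],
  [[0, 0, 0], 0, 0.04],
])

```text
time_s: 50.75
position: [0.4986, 0.2874, 0.1399]
tool_rot: [[-0.105, 0.994, 0.0], [0.994, 0.105, 0.0], [0.0, 0.0, -1.0]]
ft_force: [0.3, -0.3, 0.3]
grip_width: 0.0401
gripper_force: 0.0
```

```bash
python3 - <<'E'
from h import *
s=env.observe()['position']; pins(s[2]-.026+.075,s[:2],tol=.015); bar()
c=viewer.get_image("scene"); save("hang2.png",c["img"][130:310,276:516],3.3)
E
```

```text
scene 1 123 a 68.4..98.4 b med -0.9 z med 197.9
scene -1 53 a -96.4..-71.6 b med -5.6 z med 196.9
top [(211, None, None), (221, None, None), (231, None, None), (241, None, None), (251, None, None), (261, None, None), (271, None, None), (281, None, None), (291, None, None), (301, None, None), (311, None, None), (321, None, None), (331, None, None), (341, None, None)]
scene [(211, 206, 205), (221, 193, 197), (231, 198, 198), (241, None, 196), (251, None, 204), (261, None, 207), (271, None, 207), (281, None, 207), (291, None, 208), (301, 207, 208), (311, 208, 208), (321, 210, 208), (331, 211, 210), (341, None, None)]
```

View pics/hang2.png

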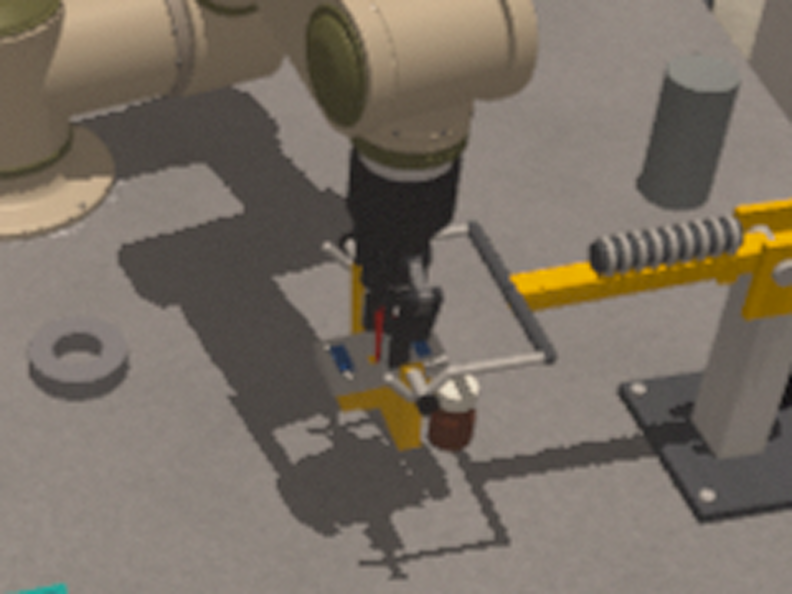

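The carrier hangs in the hooks, upright and free of the fingers. I'll withdraw straight up and let it settle.

>>> drive_tool([
  [[0, 0, -0.01], 0, 0.04],
  [[0, 0, -0.03], 0, 0.04],
  [[0, 0, -0.06], 0, 0.04],
  [[0, 0, -0.1], 0, 0.04],
  [[0, 0, -0.14], 0, 0.04],
  [[0, 0, -0.18], 0, 0.04],
  [[0, 0, -0.2], 0, 0.04],
  [[0, 0, -0.2], 0, 0.04],
  [[0.0, 0, -0.2], 0, 0.04],
  [[-0.1, 0, -0.2], 0, 0.04],
  [[-0.15, 0, -0.2], 0, 0.04],
  [[-0.15, 0, -0.2], 0, 0.04],
  [[-0.15, 0, -0.2], 0, 0.04],
  [[-0.15, 0, -0.2], 0, 0.04],
  [[-0.15, 0, -0.2], 0, 0.04],
  [[-0.15, 0, -0.2], 0, 0.04],
  [[-0.15, 0, -0.2], 0, 0.04],
  [[-0.15, 0, -0.2], 0, 0.04],
  [[-0.15, 0, -0.2], 0, 0.04],
  [[-0.15, 0, -0.2], 0, 0.04],
])

```text
time_s: 53.0
position: [0.5143, 0.1385, 0.3398]
tool_rot: [[-0.105, 0.994, 0.0], [0.994, 0.105, -0.0], [-0.0, 0.0, -1.0]]
ft_force: [0.3, 0.2, -0.0]
grip_width: 0.0399
gripper_force: 0.0
```

>>> drive_tool([
  [[0, 0, 0], 0, 0.04],
  [[0, 0, 0], 0, 0.04],
  [[0, 0, 0], 0, 0.04],
  [[0, 0, 0], 0, 0.04],
  [[0, 0, 0], 0, 0.04],
  [[0, 0, 0], 0, 0.04],
  [[0, 0, 0], 0, 0.04],
  [[0, 0, 0], 0, 0.04],
  [[0, 0, 0], 0, 0.04],
  [[0, 0, 0], 0, 0.04],
  [[0, 0, 0], 0, 0.04],
  [[0, 0, 0], 0, 0.04],
  [[0, 0, 0], 0, 0.04],
  [[0, 0, 0], 0, 0.04],
  [[0, 0, 0], 0, 0.04],
  [[0, 0, 0], 0, 0.04],
])

```text
time_s: 54.6
position: [0.5143, 0.1383, 0.3398]
tool_rot: [[-0.105, 0.994, -0.0], [0.994, 0.105, -0.0], [-0.0, -0.0, -1.0]]
ft_force: [0.2, 0.6, -0.2]
grip_width: 0.0399
gripper_force: 0.0
```

```bash
cat > f.py <<'E'
from h import *
from m import rect
for n in("top","scene"):
    c=viewer.get_image(n); W=pts(c); H=cv2.cvtColor(c["img"],cv2.COLOR_RGB2HSV);h,s,v=[H[...,i].astype(int) for i in range(3)]; x,y,z=W[...,0],W[...,1],W[...,2]
    box=(x>.38)&(x<.62)&(y>.2)&(y<.38)
    b=box&(h>105)&(h<128)&(s>90)&(z>.1); k,l,st,ce=cv2.connectedComponentsWithStats(b.astype(np.uint8))
    for i in range(1,k):
        if st[i,4]>6: rect(W,l==i,n+" stripe")
    rect(W,box&((h<6)|(h>174))&(s>150)&(z>.1),n+" post")
pins(.195,(.4985,.2875),tol=.02); bar(); print(env.observe()["time_s"])
E
python3 f.py
```

```text
top stripe 43 [495.7 314.2] [25.2 10.9] 6.7 med [496.8 314.3 167.1] z [164. 173.]
top post 32 [497.4 286.8] [12.7  9.6] 89.9 med [495.5 285.5 196.3] z [161. 205.]
scene stripe 28 [494.3 314.4] [24.2 10. ] 5.0 med [493.8 314.4 166.9] z [163. 169.]
scene stripe 30 [500.3 255.6] [25.3 11. ] 1.6 med [501.2 255.  162.4] z [160. 165.]
scene post 78 [500.6 286.3] [16.2 11.2] 64.8 med [502.2 285.3 184.2] z [161. 203.]
top 1 119 a 68.1..98.1 b med -0.9 z med 199.9
top -1 120 a -95.8..-67.8 b med -0.4 z med 200.7
scene 1 153 a 68.4..97.6 b med -0.2 z med 199.3
scene -1 121 a -96.5..-68.3 b med -1.2 z med 199.6
top [(211, 206, 207), (221, 197, 197), (231, 200, 198), (241, 197, 196), (251, 207, 205), (261, 207, 208), (271, 208, 210), (281, 207, 208), (291, 208, 208), (301, 208, 208), (311, 209, 209), (321, 211, 212), (331, 210, 210), (341, None, None)]
scene [(211, 206, 205), (221, 195, 197), (231, 198, 198), (241, 197, 195), (251, 202, 202), (261, 206, 207), (271, 206, 206), (281, 207, 208), (291, 208, 208), (301, 207, 208), (311, 208, 208), (321, 209, 209), (331, 210, 210), (341, None, None)]
54.9
```

>>> drive_tool([
  [[0, 0, 0], 0, 0.04],
  [[0, 0, 0], 0, 0.04],
  [[0, 0, 0], 0, 0.04],
  [[0, 0, 0], 0, 0.04],
  [[0, 0, 0], 0, 0.04],
  [[0, 0, 0], 0, 0.04],
  [[0, 0, 0], 0, 0.04],
  [[0, 0, 0], 0, 0.04],
  [[0, 0, 0], 0, 0.04],
  [[0, 0, 0], 0, 0.04],
  [[0, 0, 0], 0, 0.04],
  [[0, 0, 0], 0, 0.04],
  [[0, 0, 0], 0, 0.04],
  [[0, 0, 0], 0, 0.04],
  [[0, 0, 0], 0, 0.04],
  [[0, 0, 0], 0, 0.04],
])

```text
time_s: 56.5
position: [0.5143, 0.1383, 0.3398]
tool_rot: [[-0.105, 0.994, -0.0], [0.994, 0.105, -0.0], [-0.0, -0.0, -1.0]]
ft_force: [-0.1, -0.1, -0.1]
grip_width: 0.0401
gripper_force: 0.0
```

```bash
python3 f.py | grep -v "^top \[" | grep -v "^scene \["; python3 -c "
from h import *
print(env.close_job())"
```

```text
top stripe 43 [496. 314.] [24.4 11.2] 1.3 med [496.8 314.1 167.3] z [163. 171.]
top post 32 [497.8 286.6] [ 8.7 12.7] 3.8 med [495.1 285.2 196.4] z [160. 204.]
scene stripe 27 [493.7 315. ] [30.2  8.5] 4.0 med [493.6 314.2 165.8] z [163. 170.]
scene stripe 31 [501.1 254. ] [25.   9.8] 17.0 med [500.6 255.5 162.6] z [160. 165.]
scene post 77 [501.6 284.9] [13.5 13.9] 63.8 med [502.6 285.3 183.9] z [161. 203.]
top 1 122 a 67.6..97.1 b med -0.8 z med 200.5
top -1 117 a -95.7..-67.8 b med -0.5 z med 200.6
scene 1 156 a 67.6..97.3 b med 0.0 z med 199.0
scene -1 120 a -95.2..-69.7 b med -0.9 z med 199.2
56.8
the job is handed in; nothing more can be done
None
```

I handed the job in at about 57 s: all three plates in the rack are stacked on the carrier, and it hangs at rest in the hooks with the arm sunk about 60 mm; no verdict came back, and I did not re-measure the bottles at the end.

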